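Load sample blades into a bench reader with an interlocked retaining handle

TASK

Load every sample blade lying on the bench into the three-slot reader, each in a slot of its own. The red main handle that holds the blades is locked by the yellow safety catch: free the catch first, slide the main handle fully open, push each blade in nose first until it is fully home, then slide the main handle fully shut and push the catch fully back in so that it is locked again. Leave the other things on the bench where they are.

Things in the scene. Friction and masses are not known exactly. Their poses are not given: they have to be found in the camera images.
- reader: low fixed reader, 116 (x, -61 to 55) x 380 (y) plus a 204 wide apron out to x = -92, roof at 22 above the bench, a dark bar on the roof up to 38; origin on its underside, own x away from the robot into the slots, y to the left, z up. Slots are 64 apart in y. The walls between slots, 24 wide and 9 high above the floor, have half-round ends of 12 radius reaching 12 out from the mouths
- slot_0 (a point): left (y = +64) slot: where a blade's origin lies when fully home, blade axes equal to the slot's (x inward, away from the robot; z up). 40 wide, 9 high under a clear roof; mouth at x = +2 from here; back stop at x = +46, where the nose meets it; the rib stays outside. Floor 8 above the bench, reaching 80 out in front of the mouth as an apron
- slot_1 (a point): middle slot: where a blade's origin lies when fully home, blade axes equal to the slot's (x inward, away from the robot; z up). 40 wide, 9 high under a clear roof; mouth at x = +2 from here; back stop at x = +46, where the nose meets it; the rib stays outside. Floor 8 above the bench, reaching 80 out in front of the mouth as an apron
- slot_2 (a point): right (y = -64) slot: where a blade's origin lies when fully home, blade axes equal to the slot's (x inward, away from the robot; z up). 40 wide, 9 high under a clear roof; mouth at x = +2 from here; back stop at x = +46, where the nose meets it; the rib stays outside. Floor 8 above the bench, reaching 80 out in front of the mouth as an apron
- catch (a joint): yellow safety catch at the reader's right end, a stiff slide (2.5 N friction, no spring, stays where left): 0 = pushed in, its tongue stands in the bar's notch and locks the main handle; 0.020 m = fully drawn along the reader's -x (towards the robot), handle free. The tongue is clear of the notch from 0.014. It can go back in only when the main handle is shut (0)
- catch_grip (a point): middle of the catch's yellow grip, a block 18 x 18 and 27 tall (34 to 61 above the bench; this point is 49 above the bench); axes as the reader's; it moves with the catch
- main_handle (a joint): red main handle at the reader's left end with its bar and three teeth, a stiff slide (3 N friction, no spring, stays where left): 0 = shut, the teeth stand in the slots and block or hold blades; 0.020 m = fully open along the reader's +y (left), slots clear. With blades home the teeth enter their notches; a blade not fully home blocks it
- main_handle_grip (a point): middle of the red handle's block, 24 (x) x 20 (y), 27 tall (34 to 61 above the bench; this point is 49 above the bench); axes as the reader's; it moves with the handle
- blade_0: sample blade lying flat, may be absent: aluminium plate 92 (own x) x 36 (y) x 5, about 80 g, blue grip rib on top at its rear. Origin: centre of the plate's underside; +x points to the nose (goes into the slot; its last 6 mm is 30 wide), z up. A notch in the +y edge, x 12 to 26, 17 deep, takes a retaining tooth
- blade_1: sample blade lying flat, may be absent: aluminium plate 92 (own x) x 36 (y) x 5, about 80 g, blue grip rib on top at its rear. Origin: centre of the plate's underside; +x points to the nose (goes into the slot; its last 6 mm is 30 wide), z up. A notch in the +y edge, x 12 to 26, 17 deep, takes a retaining tooth
- blade_2: sample blade lying flat, may be absent: aluminium plate 92 (own x) x 36 (y) x 5, about 80 g, blue grip rib on top at its rear. Origin: centre of the plate's underside; +x points to the nose (goes into the slot; its last 6 mm is 30 wide), z up. A notch in the +y edge, x 12 to 26, 17 deep, takes a retaining tooth
- blade_0_rib (a point): on that blade's grip rib, at blade x = -28, y 0, 28 above the underside; axes as the blade's. The rib is 32 long (x), 14 thick (y) and stands from 5 to 42 above the underside: grip it across the 14 mm, fingertips just above the plate
- blade_1_rib (a point): on that blade's grip rib, at blade x = -28, y 0, 28 above the underside; axes as the blade's. The rib is 32 long (x), 14 thick (y) and stands from 5 to 42 above the underside: grip it across the 14 mm, fingertips just above the plate
- blade_2_rib (a point): on that blade's grip rib, at blade x = -28, y 0, 28 above the underside; axes as the blade's. The rib is 32 long (x), 14 thick (y) and stands from 5 to 42 above the underside: grip it across the 14 mm, fingertips just above the plate
- marker: red marker pen lying, 136 long (own y), 16 thick; origin under its centre; leave alone
- petri_0: glass petri dish, 63 across, 14 high; origin under its centre; leave alone
- stopper_0: dark rubber stopper standing, 33 across, 26 high; origin under its centre; leave alone
- stopper_1: smaller dark rubber stopper standing, 27 across, 22 high; origin under its centre; leave alone

How it is judged (in metres and radians):
On the way, in this order (a step that is already met when the one before it is completed fails the run):
1. the safety catch is drawn free (value of joint catch above 0.015 m), for 0.2 s.
2. the main handle is fully open (value of joint main_handle above 0.017 m), for 0.2 s.
3. every blade present is home in a slot (((horizontal distance between blade_0 and slot_0 below 0.008 m and z of blade_0 in the frame of slot_0 below 0.004 m and angle between the x axis of blade_0 and the x axis of slot_0, either way round below 0.2 rad) or (horizontal distance between blade_0 and slot_1 below 0.008 m and z of blade_0 in the frame of slot_1 below 0.004 m and angle between the x axis of blade_0 and the x axis of slot_1, either way round below 0.2 rad) or (horizontal distance between blade_0 and slot_2 below 0.008 m and z of blade_0 in the frame of slot_2 below 0.004 m and angle between the x axis of blade_0 and the x axis of slot_2, either way round below 0.2 rad)) and ((horizontal distance between blade_1 and slot_0 below 0.008 m and z of blade_1 in the frame of slot_0 below 0.004 m and angle between the x axis of blade_1 and the x axis of slot_0, either way round below 0.2 rad) or (horizontal distance between blade_1 and slot_1 below 0.008 m and z of blade_1 in the frame of slot_1 below 0.004 m and angle between the x axis of blade_1 and the x axis of slot_1, either way round below 0.2 rad) or (horizontal distance between blade_1 and slot_2 below 0.008 m and z of blade_1 in the frame of slot_2 below 0.004 m and angle between the x axis of blade_1 and the x axis of slot_2, either way round below 0.2 rad)) and ((horizontal distance between blade_2 and slot_0 below 0.008 m and z of blade_2 in the frame of slot_0 below 0.004 m and angle between the x axis of blade_2 and the x axis of slot_0, either way round below 0.2 rad) or (horizontal distance between blade_2 and slot_1 below 0.008 m and z of blade_2 in the frame of slot_1 below 0.004 m and angle between the x axis of blade_2 and the x axis of slot_1, either way round below 0.2 rad) or (horizontal distance between blade_2 and slot_2 below 0.008 m and z of blade_2 in the frame of slot_2 below 0.004 m and angle between the x axis of blade_2 and the x axis of slot_2, either way round below 0.2 rad))), for 0.2 s.
4. the main handle is shut over the blades (all of step 3 and value of joint main_handle below 0.003 m), for 0.2 s.
5. the catch is back in (value of joint catch below 0.004 m and value of joint main_handle below 0.003 m), for 0.2 s.
At the end, for the whole second after the job is handed in: every blade present lies home in a slot (origin within 8 mm of that slot's point, flat on the slot floor within 4 mm, aligned within 0.2 rad) and at rest, the main handle shut within 3 mm and the catch pushed in within 4 mm (all of step 3 and all of step 5 and linear speed of each of blade_0, blade_1, blade_2 below 0.02 m/s); the robot touches nothing.
It fails at once if a bystander (marker, petri dish, stoppers) is pushed more than 3 cm (distance of any of marker, petri_0, stopper_0, stopper_1 from where it was at the start of the episode above 0.03 m).
Of blade_0, blade_1, blade_2 only 2 to 3 are there at a start; the rules pass over those that are not, and their reading is None.
At some moment in a run one of blade_0, blade_1, blade_2 may be knocked a few centimetres aside while the robot is not near it.
Once in a run the grip may slacken for a moment while it holds something.
It also fails if it takes over 200 s, if anything falls off the work surface, if the arm or the gripper's body presses on something with over 40 N, if the wrist force passes 120 N, or if a joint passes its speed limit or range.

ROBOT

A 6-joint arm with a two-finger parallel gripper is mounted at the origin on a cart in front of the work surface, level with it; the furniture and walls round the work are solid. World frame = base frame: x ahead of the robot, y to its left, z up, the work surface at z = 0. Lengths are in mm, angles in rad, forces in N, time in s.
With the tool pointing down it reaches from about 275 to 1000 mm from the base axis. Payload 8.4 kg.
Tool frame: the origin (TCP) lies on the mounting face of the last link; the fingertips stand 173 mm ahead of it and the grasp point (between the pads) lies 155 mm ahead of it; z points along the fingers, y is the direction in which the jaws open and shut (so a half turn about z gives the same grasp; the last joint's range is limited). The gripper opens to 85 mm and grips with 20 to 120 N. Pads are 22 mm wide; open, the fingers measure 114 mm over their backs; the gripper's body (76 mm by 85 mm) begins 54 mm behind the grasp point. The pads swing forward as they close: fully open they stand 13 mm farther back than shut.
Start: joints at [1.298, 0.353, 1.633, -0, 1.155, -0.002], TCP at [167.188, 602.227, 404.681] pointing down, gripper open.
Joint ranges: [-2.63, 2.63], [-0.92, 2.1], [0.06, 2.66], [-1.3, 4.44], [0, 2.69], [-3.02, 3.02]. Speed limits (rad/s): [2.22, 2.22, 2.79, 3.14, 3.14, 3.14].

INTERFACE

Orientations are given as [roll, pitch, yaw] about the fixed x, y, z axes, in that order (R = Rz(yaw) Ry(pitch) Rx(roll)).
In Python, from rig import r, grab_frame, spotter gives the robot as it stands.
- The arm moves only by the tool apply_moves, never from a script. Its argument "motion" is text: rows parted by semicolons, each of 5 numbers parted by spaces: the opening, from -1 (shut) to 1 (fully open), then the shift along the tool's x, y, z as a fraction of full scale, then the turn about the tool's z as a fraction of full scale. In form: hand x y z twist; .... A call has 1 to 20 rows; each row is the pose to reach, as a shift and turn from the pose commanded when the call began, along the tool's axes at that moment, turning the shorter way round; what a row does not reach only later rows make up. Full scale, the value 1, is 1 m for a shift and pi rad for a turn. A row lasts 1/12 s, in which the tool goes at most 41.7 mm and 7.16 degrees, less where a joint would pass 70% of its speed; a pose out of reach is approached as far as the arm can. A call with a number of a shift or a turn outside -1 to 1 is refused whole. A call with a gripper value outside its range is refused whole. The fingers move at their own pace and stop on an object; "squeeze" is the grip in N (left out, the last holds). Time passes only in rows, so rows that repeat a pose let the fingers close. It gives the time, the measured TCP pose, the force and the opening at its end, in the units of the state.
- r.sense(): the state, without advancing time (a new reading comes with each control period).
- grab_frame(name): name is "scene" or "side" or "wrist"; returns a dict with "img" (384x512x3 uint8, red, green, blue), "fx", "fy", "cx", "cy" (pixels), "R" (3x3) and "t" (3): a world point X has camera coordinates R X + t. Camera axes: x right, y down, z forward; pixel columns grow to the right and rows downward; lengths in mm; the calibration is good to about 2 mm. The wrist camera is an equidistant fisheye: a pixel r from the principal point sees the ray r / f radians off the axis. A picture is of the moment at which its call begins. There is no depth.
- r.sign_off(): hands the job in, once; it reports no verdict.
Trained networks look in the newest picture that a camera, given by its name, has taken for a name from the list of things; names that differ only in an ending like _2 or _b are one class to them, and where a whole thing is asked for, a point or a joint stands for the part that bears it (a point fixed in the world has none). Each returns a list of dicts, best first, with "conf" (0 to 1); they miss things now and then, are a little off and sometimes report something else, mostly with a low value. They report only what shows in the picture. A call takes as long as a camera call.
- spotter.boxes_of(query, camera): "point" ([x, y, z] in mm, in world coordinates, good to about 4 mm: the middle of the surface that is visible of it).
- spotter.place_of(query, camera): "point" ([x, y, z] in mm, in world coordinates, good to about 4 mm: a listed point, or the origin of a listed thing).
The state is a dict: "clock": time; "qpos": joint angles; "qvel": joint speeds; "joint_efforts": joint torques, N m; "eef_pos": TCP position; "tcp_rot": TCP orientation; "contact_force": force on the tool from outside, world axes, zero at the start; "wrist_torque": the same for the moment, N m; "opening": opening from 0.0 (shut) to 1.0 (fully open).
Only numpy, scipy, OpenCV 4.12 (cv2) and the standard library are available. Lean on these libraries where they do the work, as an engineer would, in place of code of your own. Each camera call takes 0.05 s, during which the arm holds its last target.

## Working session

There is one attempt and no reset: what is moved stays moved. The work goes in short steps, Python scripts to look and compute and a tool call to move; the robot and the scene stay as the last step left them, time stands still between calls to the robot, and variables do not carry over. Pictures are saved under pics/ and viewed, and the job is handed in when it is done.

Besides the shell and the picture viewer there is one more tool, called after ">>>" by a JSON object that holds its "fn" and its "kwargs". apply_moves: Moves the arm, as the interface text tells. Its arguments: {"type":"object","properties":{"motion":{"type":"string"},"squeeze":{"type":"number"}},"required":["motion"]}

```bash
ls; mkdir -p pics
python3 - <<'E'
from rig import r, grab_frame, spotter
import cv2
s=r.sense(); print({k:s[k] for k in('clock','eef_pos','tcp_rot','contact_force','opening')})
for c in('scene','side','wrist'):
    f=grab_frame(c); cv2.imwrite(f'pics/a_{c}.png',f['img'][:,:,::-1]); print(c,f['fx'],f['cx'],f['cy'],f['R'],f['t'])
for q in('reader','slot_0','slot_1','slot_2','catch_grip','main_handle_grip','blade_0','blade_0_rib','marker','petri_0','stopper_0','stopper_1'):
  for c in('scene','side'):
    print(q,c,[([round(float(v)) for v in d['point']],round(float(d['conf']),2)) for d in spotter.place_of(q,c)])
E
```

```text
pics
{'clock': 0.0, 'eef_pos': array([167.13233803, 601.99704119, 403.9439908 ]), 'tcp_rot': array([-3.14016103e+00,  1.49572720e-05,  2.87081183e+00]), 'contact_force': array([-0.00898157,  0.05288509,  0.07375141]), 'opening': 1.0021864089986803}
scene 458.238407853124 258.7680272986999 186.09531488582198 [[ 0.50025637 -0.86587305 -0.00272284]
 [-0.3837999  -0.21891859 -0.89709102]
 [ 0.77617086  0.44982053 -0.44183741]] [-276.90706033  238.91401422 1053.30879924]
side 437.430810629789 247.4211243149105 191.0481938597337 [[-0.97386615 -0.22619043 -0.02055739]
 [-0.07096266  0.38900863 -0.91849692]
 [ 0.21575222 -0.89303425 -0.39489341]] [ 484.76770711  103.86526757 1094.68934475]
wrist 297.3186396354542 255.62624457615235 190.97698432148596 [[ 2.66936797e-01  9.63713792e-01 -6.88713422e-04]
 [ 9.11997724e-01 -2.52380995e-01  3.23363550e-01]
 [ 3.11456095e-01 -8.69457352e-02 -9.46274559e-01]] [-625.32320576  -42.78202486  381.30933986]
reader scene [([533, -51, 2], 0.89), ([399, 242, 32], 0.69)]
reader side [([536, -53, -2], 0.88)]
slot_0 scene [([520, -62, 9], 0.96), ([510, 4, 8], 
[... 651 characters left out ...]
 29], 0.74)]
blade_0 scene [([431, -366, -2], 0.71), ([422, 227, -1], 0.53)]
blade_0 side [([425, 229, 1], 0.73), ([430, -362, 3], 0.66)]
blade_0_rib scene []
blade_0_rib side [([385, 350, 28], 0.75), ([538, -118, 6], 0.31)]
marker scene [([590, 321, 0], 0.5)]
marker side [([432, -361, 4], 0.73), ([597, 326, 3], 0.53), ([512, 98, 48], 0.51)]
petri_0 scene [([644, 184, -3], 0.48)]
petri_0 side [([401, 240, 25], 0.66), ([649, 182, -1], 0.57)]
stopper_0 scene [([384, 131, 0], 0.63), ([617, -346, 4], 0.51)]
stopper_0 side [([390, 132, -4], 0.5), ([617, -342, -2], 0.44)]
stopper_1 scene [([384, 131, 0], 0.63), ([617, -346, 4], 0.51)]
stopper_1 side [([390, 132, -4], 0.5), ([617, -342, -2], 0.44)]
```

View pics/a_scene.png

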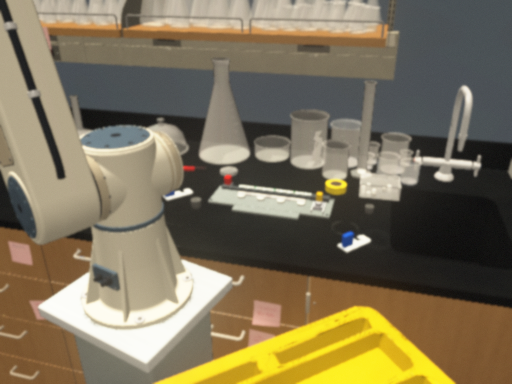

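View pics/a_side.png

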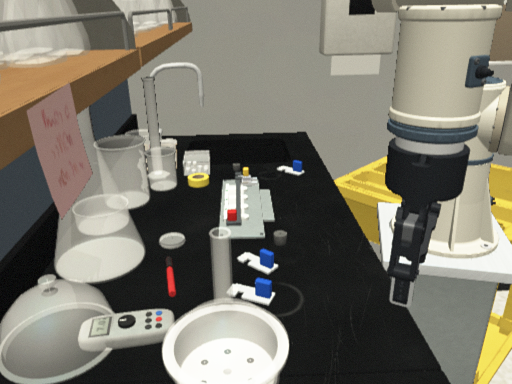

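View pics/a_wrist.png

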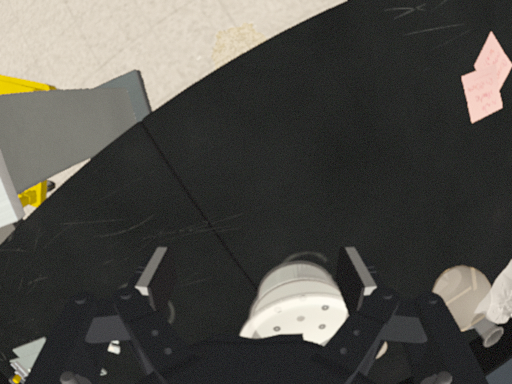

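Both pictures agree. Three blades are on the bench: two on the left (side px (258,262) and (255,292)) and one at the far right (scene px (352,242)). The reader sits in the middle, with the red handle at its left end and the yellow catch at its right. Next I'll work out where the wrist camera is mounted and write a move helper.

```bash
cat > h.py <<'E'
from rig import r, grab_frame, spotter
import numpy as np, cv2
from scipy.spatial.transform import Rotation as Ro
def go(x,y,z,yaw,s=None):
    """print shift along tool axes (m) and twist (frac of pi) to TCP target, tool down"""
    s=s or r.sense(); p=np.array(s['eef_pos']); R=Ro.from_euler('xyz',s['tcp_rot']).as_matrix()
    d=R.T@(np.array([x,y,z])-p)/1000
    Rt=Ro.from_euler('xyz',[np.pi,0,yaw]).as_matrix()
    rv=Ro.from_matrix(R.T@Rt).as_rotvec()
    print('shift',d.round(4),'twist',(rv/np.pi).round(4),'rows',max(np.linalg.norm(d)/.0417,abs(rv[2])/np.radians(7.16)).round(1))
def st():
    s=r.sense(); print('t',round(s['clock'],2),'pos',np.round(s['eef_pos'],1),'rot',np.round(s['tcp_rot'],3),'F',np.round(s['contact_force'],1),'op',round(s['opening'],3),'q',np.round(s['qpos'],2)); return s
def px(f,X,fish=False):
    c=f['R']@np.asarray(X,float)+f['t']
    if fish:
        rr=np.hypot(c[0],c[1]); th=np.arctan2(rr,c[2]); return np.array([f['cx']+f['fx']*th*c[0]/rr, f['cy']+f['fy']*th*c[1]/rr])
    return np.array([f['cx']+f['fx']*c[0]/c[2], f['cy']+f['fy']*c[1]/c[2]])
def ray(f,u,z,fish=False):
    a=(u[0]-f['cx'])/f['fx']; b=(u[1]-f['cy'])/f['fy']
    if fish:
        th=np.hypot(a,b); d=np.array([np.sin(th)*a/th,np.sin(th)*b/th,np.cos(th)])
    else: d=np.array([a,b,1])
    C=-f['R'].T@f['t']; w=f['R'].T@d; return C+w*(z-C[2])/w[2]
def snap(cam,name,crop=None,k=1):
    f=grab_frame(cam); im=f['img'][:,:,::-1]
    if crop: x0,y0,x1,y1=crop; im=im[y0:y1,x0:x1]
    if k!=1: im=cv2.resize(im,None,fx=k,fy=k,interpolation=cv2.INTER_CUBIC)
    cv2.imwrite('pics/'+name+'.png',im); return f
def look(qs,cam):
    for q in qs: print(q,[([round(float(v),1) for v in d['point']],round(float(d['conf']),2)) for d in spotter.place_of(q,cam)])
E
python3 - <<'E'
from h import *
s=st(); f=grab_frame('wrist'); C=-f['R'].T@f['t']; R=Ro.from_euler('xyz',s['tcp_rot']).as_matrix()
print('cam in tool',R.T@(C-s['eef_pos']),'axis',R.T@f['R'][2])
go(430,-50,480,0.23)
E
```

```text
t 1.35 pos [167.2 602.2 404.7] rot [ 3.142 -0.     2.871] F [-0.  -0.1 -0.2] op 1.002 q [ 1.3   0.35  1.63  0.    1.16 -0.  ]
cam in tool [83.19399767  0.78822023 29.82046489] axis [-3.23384504e-01  7.14907591e-04  9.46267378e-01]
shift [-0.4277 -0.5581 -0.0753] twist [-0.     -0.      0.8406] rows 21.1
```

>>> {"fn": "apply_moves", "kwargs": {"motion": "1 -0.26 -0.43 -0.04 0.55; 1 -0.525 -0.588 -0.045 0.8406;1 -0.525 -0.588 -0.045 0.8406;1 -0.525 -0.588 -0.045 0.8406;1 -0.525 -0.588 -0.045 0.8406;1 -0.525 -0.588 -0.045 0.8406;1 -0.525 -0.588 -0.045 0.8406;1 -0.525 -0.588 -0.045 0.8406;1 -0.525 -0.588 -0.045 0.8406;1 -0.525 -0.588 -0.045 0.8406;1 -0.525 -0.588 -0.045 0.8406;1 -0.525 -0.588 -0.045 0.8406;1 -0.525 -0.588 -0.045 0.8406;1 -0.525 -0.588 -0.045 0.8406;1 -0.525 -0.588 -0.045 0.8406;1 -0.525 -0.588 -0.045 0.8406;1 -0.525 -0.588 -0.045 0.8406;1 -0.525 -0.588 -0.045 0.8406;1 -0.525 -0.588 -0.045 0.8406;1 -0.525 -0.588 -0.045 0.8406"}}

```text
clock: 3.07
eef_pos: [518.3, -110.1, 450.3]
tcp_rot: [3.138, -0.002, 0.361]
contact_force: [-0.3, 0.5, -0.5]
opening: 1.0
```

Run:
```python
from h import *
st(); go(530,-50,450,.23)
snap('wrist','b_wrist',k=1.5)
```

```text
t 3.07 pos [ 518.3 -110.1  450.3] rot [ 3.138e+00 -2.000e-03  3.610e-01] F [-0.3  0.5 -0.5] op 1.0 q [-0.21  0.16  1.79 -0.    1.19  1.  ]
shift [ 0.0322 -0.052   0.0002] twist [ 0.0011 -0.0007  0.0418] rows 1.5
```

View pics/b_wrist.png

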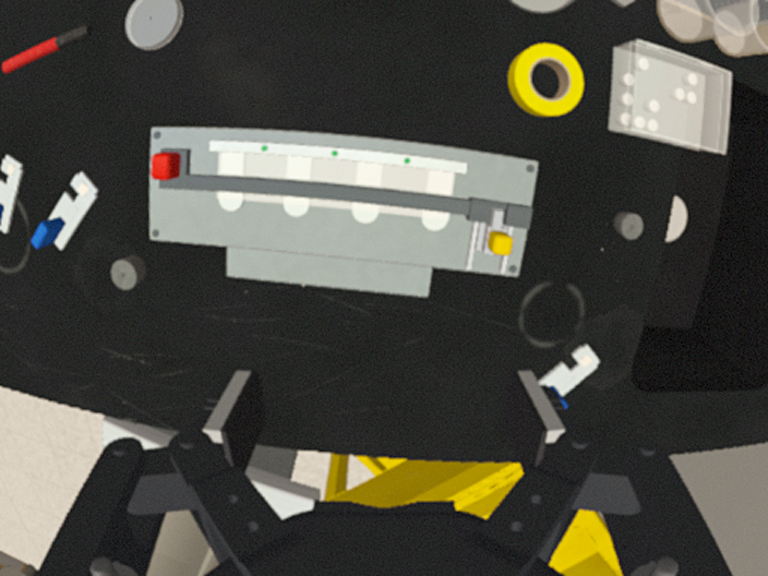

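The wrist view shows the whole reader, with the handle at px (165,165), the catch at (500,243) and the apron below. Two blades are at the left and one at the lower right. I'll crop the corners to fit the reader's pose.

Run:
```python
from h import *
f=grab_frame('wrist'); np.savez('fw.npz',**f); st()
im=f['img'][:,:,::-1]
cv2.imwrite('pics/c1.png',cv2.resize(im[70:210,90:230],None,fx=4,fy=4,interpolation=cv2.INTER_CUBIC))
cv2.imwrite('pics/c2.png',cv2.resize(im[70:210,230:370],None,fx=4,fy=4,interpolation=cv2.INTER_CUBIC))
look(['reader','slot_0','catch_grip','main_handle_grip','blade_0','blade_0_rib'],'wrist')
```

```text
t 3.17 pos [ 516.1 -106.3  449.4] rot [-3.141  0.     0.366] F [-1.1  0.7  0.6] op 0.996 q [-0.21  0.16  1.79  0.    1.19  1.  ]
reader [([536.6, -52.0, -0.2], 0.65)]
slot_0 [([510.3, 5.2, 8.2], 0.88), ([537.0, -116.4, 11.0], 0.82), ([525.2, -56.7, 11.3], 0.79)]
catch_grip [([554.3, -203.7, 45.5], 0.82)]
main_handle_grip [([518.9, 95.0, 50.0], 0.56)]
blade_0 [([422.7, 229.3, 0.0], 0.95), ([431.3, -368.4, 1.1], 0.88), ([414.0, 344.0, 0.1], 0.77)]
blade_0_rib [([399.5, -354.0, 28.5], 0.6), ([644.9, 180.4, 2.5], 0.43)]
```

View pics/c1.png

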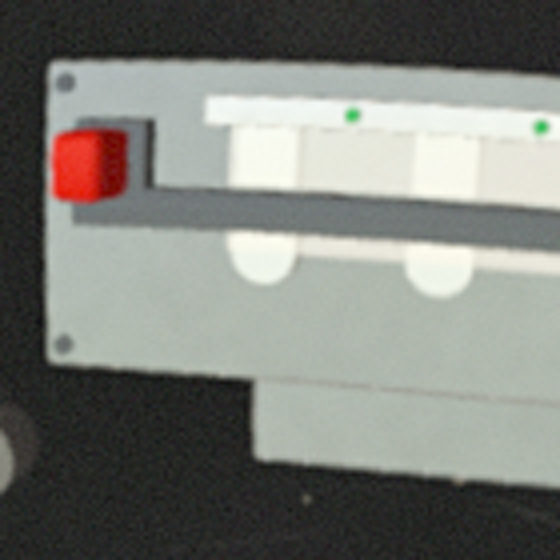

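View pics/c2.png

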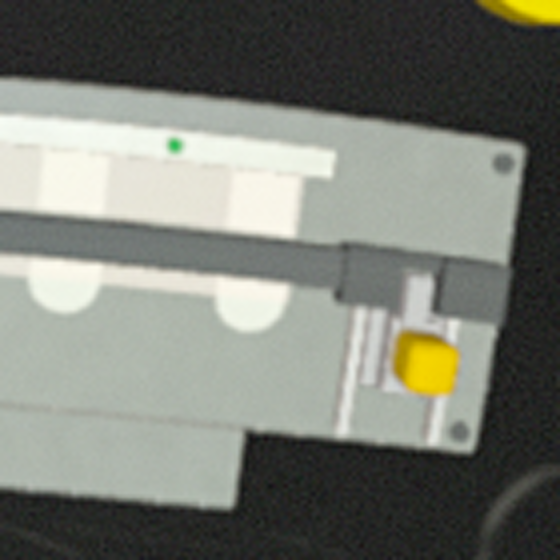

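Run:
```python
from h import *
from scipy.optimize import least_squares
f=dict(np.load('fw.npz'))
L=[(55,190,8,102,85.5),(-61,190,8,102,160.5),(-92,102,8,154,185),(55,-190,8,361.5,107),(-61,-190,8,348.5,183.3),(-92,-102,8,289,197)]+[(-24,y,17,u,v) for y,u,v in((96,155.5,141.3),(32,200,144.5),(-32,246,148),(-96,292.5,153))]
L=np.array(L)
def res(p):
    c,s=np.cos(p[2]),np.sin(p[2]); o=[]
    for x,y,z,u,v in L: o+=list(px(f,(p[0]+c*x-s*y,p[1]+s*x+c*y,z),True)-(u,v))
    return np.array(o)
q=least_squares(res,[535,-52,.23],loss='soft_l1'); print(q.x,q.fun.reshape(-1,2).round(1))
p=q.x;c,s=np.cos(p[2]),np.sin(p[2])
for n,x,y in(('s0',-14,64),('s1',-14,0),('s2',-14,-64)): print(n,p[0]+c*x-s*y,p[1]+s*x+c*y)
for n,z,u,v in (('catch',61,(232+425/4-1,70+350/4),None),('handle',61,(90+85/4,70+165/4),None)):
  pass
def loc(X): d=np.array(X[:2])-p[:2]; return c*d[0]+s*d[1],-s*d[0]+c*d[1]
print('catch loc',loc((554,-204)),'handle loc',loc((513,95)))
```

```text
[ 5.35057096e+02 -5.48322919e+01  2.52569476e-01] [[ 0.6 -0.1]
 [ 0.4  0.1]
 [-0.1 -0.5]
 [ 0.2 -0.8]
 [ 0.3 -0.1]
 [-0.2  0.3]
 [ 0.6  0.1]
 [-0.3  0. ]
 [-0.4  0.5]
 [-0.9  0.2]]
s0 505.5081316764446 3.6387153593710337
s1 521.5012668574282 -58.3307902630138
s2 537.4944020384117 -120.30029588539864
catch loc (np.float64(-18.93401463799495), np.float64(-149.1688366275685)) handle loc (np.float64(16.08469924632234), np.float64(150.59054967732823))
```

Run:
```python
from h import *
st(); go(553,-204.5,217,.2526)
```

```text
t 3.47 pos [ 515.5 -103.7  449.8] rot [-3.142 -0.     0.374] F [0.5 0.4 0.9] op 0.994 q [-0.2   0.15  1.79  0.    1.19  0.99]
shift [-0.0019  0.1075  0.2328] twist [-0.     -0.      0.0388] rows 6.2
```

>>> {"fn": "apply_moves", "kwargs": {"motion": "0 -0.002 0.1075 0.08 0.0388;0 -0.002 0.1075 0.08 0.0388;0 -0.002 0.1075 0.08 0.0388;0 -0.002 0.1075 0.08 0.0388;0 -0.002 0.1075 0.08 0.0388;0 -0.002 0.1075 0.08 0.0388;0 -0.002 0.1075 0.08 0.0388"}}

```text
clock: 4.05
eef_pos: [552.9, -204.5, 370.8]
tcp_rot: [3.141, -0.001, 0.25]
contact_force: [0.4, -0.2, 0.1]
opening: 0.501
```

Run:
```python
from h import *
snap('wrist','d_wrist',k=1.5);st(); go(553,-204.5,217,.2526)
look(['catch_grip'],'wrist')
```

```text
t 4.1 pos [ 552.9 -204.5  371.1] rot [ 3.141e+00 -1.000e-03  2.500e-01] F [-0.6 -0.1  1. ] op 0.494 q [-0.36  0.33  1.74  0.    1.06  0.96]
shift [-1.000e-04 -1.000e-04  1.541e-01] twist [ 0.0002 -0.0005 -0.0007] rows 3.7
catch_grip [([553.1, -206.6, 46.6], 0.94)]
```

View pics/d_wrist.png

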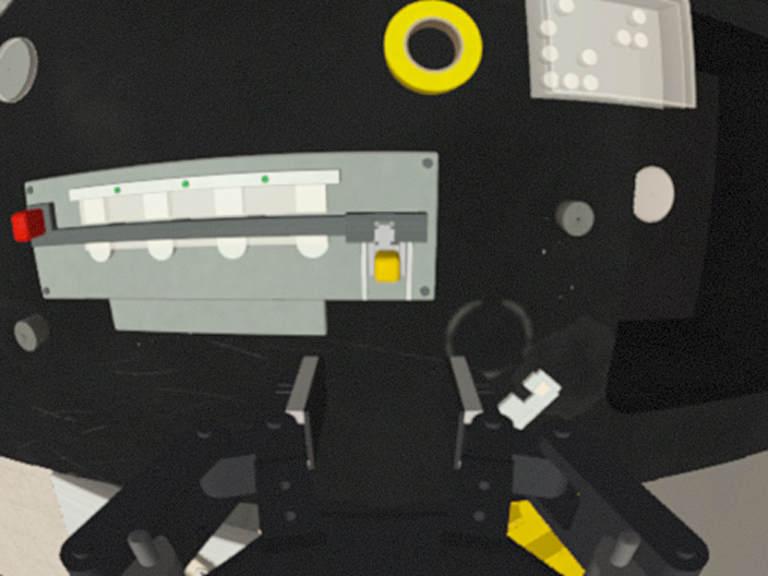

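The gripper is centred over the catch at px (387,265). I'll go down, grip it and draw it towards the robot.

>>> {"fn": "apply_moves", "kwargs": {"motion": "0 0 0 0.06 0;0 0 0 0.1 0;0 0 0 0.13 0;0 0 0 0.154 0;0 0 0 0.154 0;0 0 0 0.154 0;-1 0 0 0.154 0;-1 0 0 0.154 0;-1 0 0 0.154 0;-1 0 0 0.154 0;-1 0 0 0.154 0;-1 0 0 0.154 0;-1 -0.005 0 0.154 0;-1 -0.010 0 0.154 0;-1 -0.015 0 0.154 0;-1 -0.019 0 0.154 0;-1 -0.021 0 0.154 0;-1 -0.021 0 0.154 0;-1 -0.021 0 0.154 0;-1 -0.021 0 0.154 0", "squeeze": 60}}

```text
clock: 5.82
eef_pos: [534.8, -211.0, 218.7]
tcp_rot: [3.138, -0.007, 0.248]
contact_force: [6.5, 3.8, 3.4]
opening: 0.195
```

Run:
```python
from h import *
st();snap('wrist','e_wrist',k=1.5);look(['catch_grip'],'wrist')
```

```text
t 5.82 pos [ 534.8 -211.   218.7] rot [ 3.138 -0.007  0.248] F [6.5 3.8 3.4] op 0.195 q [-0.38  0.51  1.88  0.    0.74  0.94]
catch_grip [([537.0, -213.8, 46.9], 0.7)]
```

View pics/e_wrist.png

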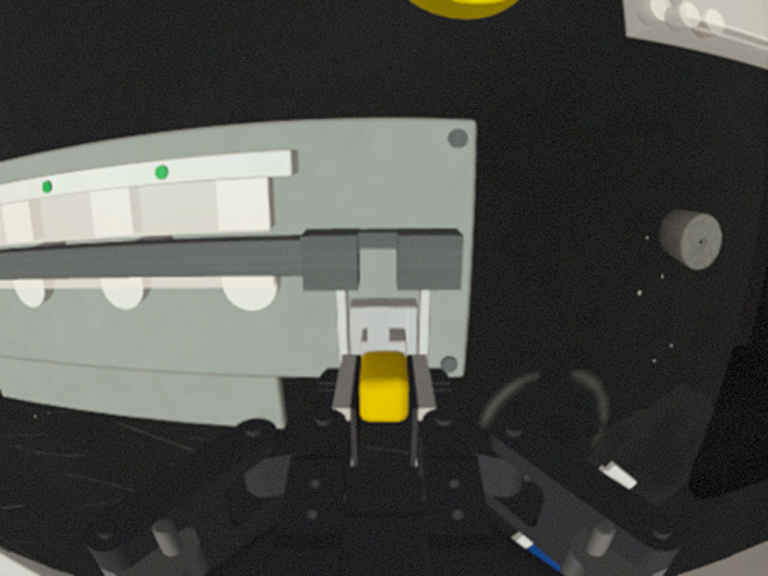

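>>> {"fn": "apply_moves", "kwargs": {"motion": "-1 -0.003 0 0 0;-1 -0.003 0 0 0;-1 -0.003 0 0 0;-1 0 0 0 0;0 0 0 0 0;0 0 0 0 0;0 0 0 0 0;0 0 0 -0.04 0;0 0 0 -0.08 0;0 0 0 -0.10 0;0 0 0 -0.10 0;0 0 0 -0.10 0"}}

```text
clock: 6.92
eef_pos: [532.4, -211.1, 316.9]
tcp_rot: [3.14, -0.002, 0.249]
contact_force: [0.6, -0.4, -0.9]
opening: 0.499
```

Run:
```python
from h import *
st();look(['catch_grip','main_handle_grip'],'wrist');look(['catch_grip','main_handle_grip'],'side');
c,s=np.cos(.2526),np.sin(.2526)
h=(535.06+c*14-s*150,-54.83+s*14+c*150);print(h)
go(h[0],h[1],317,.2526)
```

```text
t 6.92 pos [ 532.4 -211.1  316.9] rot [ 3.14e+00 -2.00e-03  2.49e-01] F [ 0.6 -0.4 -0.9] op 0.499 q [-0.38  0.37  1.83 -0.    0.94  0.94]
catch_grip [([537.0, -213.8, 46.9], 0.7)]
main_handle_grip []
catch_grip [([552.7, -206.2, 49.7], 0.5), ([618.0, -342.0, -0.8], 0.33)]
main_handle_grip [([510.5, 97.3, 46.7], 0.95), ([383.9, 351.2, 29.3], 0.74)]
(np.float64(511.12737868789935), np.float64(93.90879667770474))
shift [ 0.055  -0.3004 -0.0025] twist [-0.0005  0.0007 -0.0012] rows 7.3
```

>>> {"fn": "apply_moves", "kwargs": {"motion": "0 0.055 -0.3 0 0;0 0.055 -0.3 0 0;0 0.055 -0.3 0 0;0 0.055 -0.3 0 0;0 0.055 -0.3 0 0;0 0.055 -0.3 0 0;0 0.055 -0.3 0 0;0 0.055 -0.3 0 0;0 0.055 -0.3 0 0;0 0.055 -0.3 0 0;0 0.055 -0.3 0 0"}}

```text
clock: 8.03
eef_pos: [511.7, 92.7, 314.9]
tcp_rot: [3.141, 0.002, 0.249]
contact_force: [-0.2, 1.0, -0.3]
opening: 0.508
```

Run:
```python
from h import *
st();snap('wrist','f_wrist',k=1.5);grab_frame('side');look(['catch_grip','main_handle_grip'],'wrist');look(['catch_grip','main_handle_grip'],'side');
```

```text
t 8.03 pos [511.7  92.7 314.9] rot [3.141e+00 2.000e-03 2.490e-01] F [-0.2  1.  -0.3] op 0.508 q [ 0.18  0.3   1.94 -0.    0.9   1.5 ]
catch_grip [([535.4, -213.4, 46.1], 0.65)]
main_handle_grip [([517.0, 94.4, 52.3], 0.63), ([425.7, 229.1, 1.3], 0.25)]
catch_grip [([538.0, -211.7, 51.8], 0.62)]
main_handle_grip [([538.5, -118.1, 7.7], 0.37)]
```

View pics/f_wrist.png

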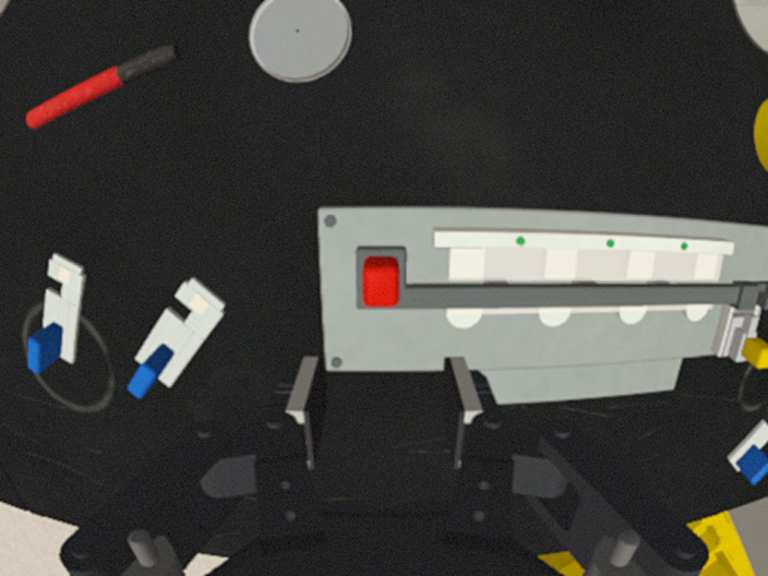

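>>> {"fn": "apply_moves", "kwargs": {"motion": "0 0.003 -0.001 0.04 0;0 0.003 -0.001 0.08 0;0 0.003 -0.001 0.098 0;0 0.003 -0.001 0.098 0;0 0.003 -0.001 0.098 0;-1 0.003 -0.001 0.098 0;-1 0.003 -0.001 0.098 0;-1 0.003 -0.001 0.098 0;-1 0.003 -0.001 0.098 0;-1 0.003 -0.001 0.098 0;-1 0.003 -0.001 0.098 0;-1 0.003 -0.006 0.098 0;-1 0.003 -0.011 0.098 0;-1 0.003 -0.016 0.098 0;-1 0.003 -0.020 0.098 0;-1 0.003 -0.022 0.098 0;-1 0.003 -0.0245 0.098 0;-1 0.003 -0.0245 0.098 0;-1 0.003 -0.0245 0.098 0"}}

```text
clock: 9.92
eef_pos: [510.1, 115.9, 219.4]
tcp_rot: [3.137, -0.003, 0.251]
contact_force: [5.1, -22.6, 6.0]
opening: 0.213
```

Run:
```python
from h import *
st();snap('wrist','g_wrist',k=1.5)
```

```text
t 9.92 pos [510.1 115.9 219.4] rot [ 3.137e+00 -3.000e-03  2.510e-01] F [  5.1 -22.6   6. ] op 0.213 q [ 0.22  0.45  1.99 -0.01  0.7   1.55]
```

View pics/g_wrist.png

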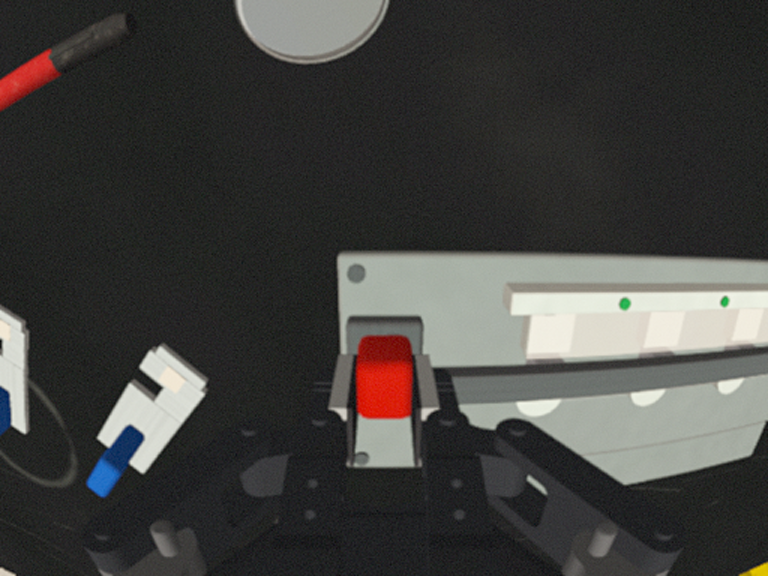

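>>> {"fn": "apply_moves", "kwargs": {"motion": "-1 0 0.002 0 0;-1 0 0.002 0 0;0 0 0.002 0 0;0 0 0.002 0 0;0 0 0.002 0 0;0 0 0.002 -0.04 0;0 0 0.002 -0.08 0;0 0 0.002 -0.12 0;0 0 0.002 -0.16 0;0 0 0.002 -0.17 0;0 0 0.002 -0.17 0"}}

```text
clock: 10.88
eef_pos: [510.2, 116.4, 391.6]
tcp_rot: [3.142, -0.007, 0.249]
contact_force: [0.7, 0.3, 0.4]
opening: 0.498
```

Run:
```python
from h import *
st();f=snap('side','h_side',crop=(140,120,340,384),k=2.2)
for u in((222,300),(222,235),(230,384)): print(u,ray(f,u,0))
snap('wrist','h_wrist',k=1.5)
look(['main_handle_grip'],'wrist')
look(['blade_0','blade_0_rib'],'wrist');look(['blade_0','blade_0_rib','main_handle_grip'],'side')
go(460,270,400,.2526)
```

```text
t 10.88 pos [510.2 116.4 391.6] rot [ 3.142 -0.007  0.249] F [0.7 0.3 0.4] op 0.498 q [0.22 0.21 1.87 0.   1.06 1.54]
(222, 300) [463.25854023 370.53580767   0.        ]
(222, 235) [536.70057712 116.65331549   0.        ]
(230, 384) [393.46166275 567.57598809   0.        ]
main_handle_grip [([515.3, 114.1, 49.7], 0.59)]
blade_0 [([412.8, 344.5, -2.0], 0.81), ([434.8, -366.3, -1.1], 0.74), ([386.6, 131.3, -1.3], 0.68), ([385.1, 347.3, 25.1], 0.64), ([425.7, 228.3, 2.5], 0.6)]
blade_0_rib [([386.7, 348.5, 27.2], 0.91)]
blade_0 [([423.7, 228.3, 0.5], 0.88), ([411.3, 343.8, 0.8], 0.69), ([430.4, -358.3, 2.4], 0.54)]
blade_0_rib [([383.6, 351.2, 24.6], 0.95), ([398.8, 240.5, 26.7], 0.59)]
main_handle_grip [([526.0, -57.7, 7.5], 0.72), ([511.1, 116.8, 48.6], 0.64)]
shift [-0.0096 -0.1614 -0.0136] twist [-0.      0.0007 -0.0012] rows 3.9
```

View pics/h_wrist.png

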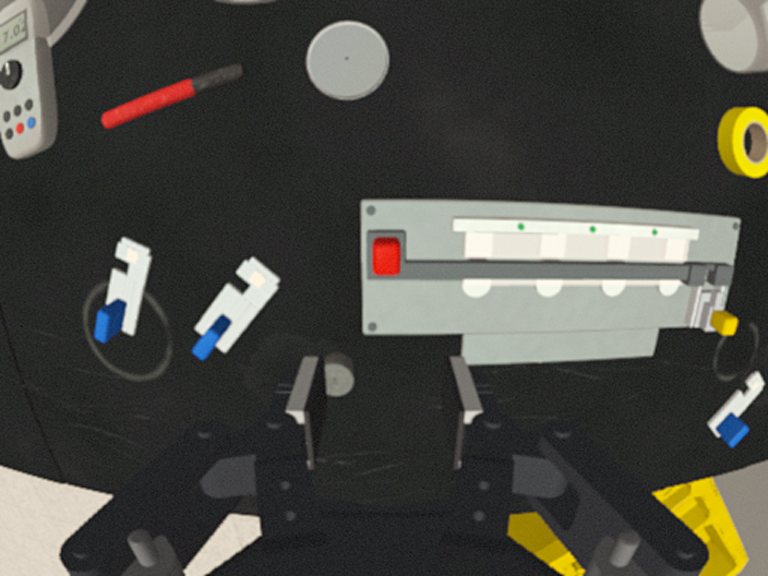

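View pics/h_side.png

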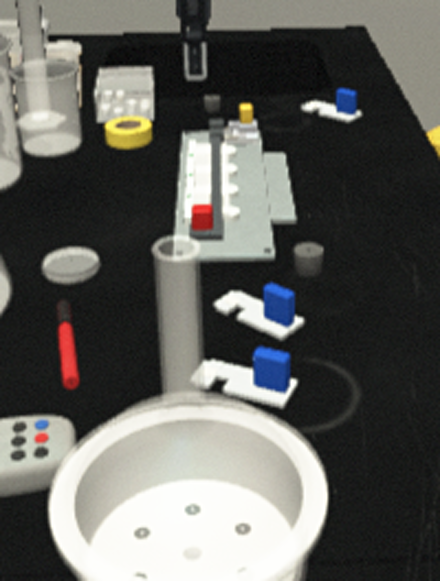

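The handle is open (network puts it at local y +171, which is 20 mm left), and the catch is still drawn. I'll move to above the two left blades.

>>> {"fn": "apply_moves", "kwargs": {"motion": "0.2 -0.01 -0.16 0 0;0.2 -0.01 -0.16 0 0;0.2 -0.01 -0.16 0 0;0.2 -0.01 -0.16 0 0;0.2 -0.01 -0.16 0 0;0.2 -0.01 -0.16 0 0;0.2 -0.01 -0.16 0 0;0.2 -0.01 -0.16 0 0"}}

```text
clock: 11.95
eef_pos: [460.4, 267.8, 387.3]
tcp_rot: [3.141, 0.001, 0.248]
contact_force: [0.6, 0.7, -0.4]
opening: 0.599
```

Run:
```python
from h import *
st();f=snap('wrist','i_wrist',k=1.5); np.savez('fw.npz',**f)
cv2.imwrite('pics/i2.png',cv2.resize(f['img'][150:270,100:300,::-1],None,fx=4,fy=4,interpolation=cv2.INTER_CUBIC))
look(['blade_0','blade_0_rib'],'wrist')
```

```text
t 11.95 pos [460.4 267.8 387.3] rot [3.141e+00 1.000e-03 2.480e-01] F [ 0.6  0.7 -0.4] op 0.599 q [ 0.52  0.23  1.85 -0.    1.07  1.85]
blade_0 [([421.8, 229.5, -1.3], 0.82), ([413.5, 340.8, -3.2], 0.61)]
blade_0_rib [([385.7, 349.8, 24.4], 0.78), ([592.4, 321.2, -2.7], 0.42)]
```

View pics/i_wrist.png

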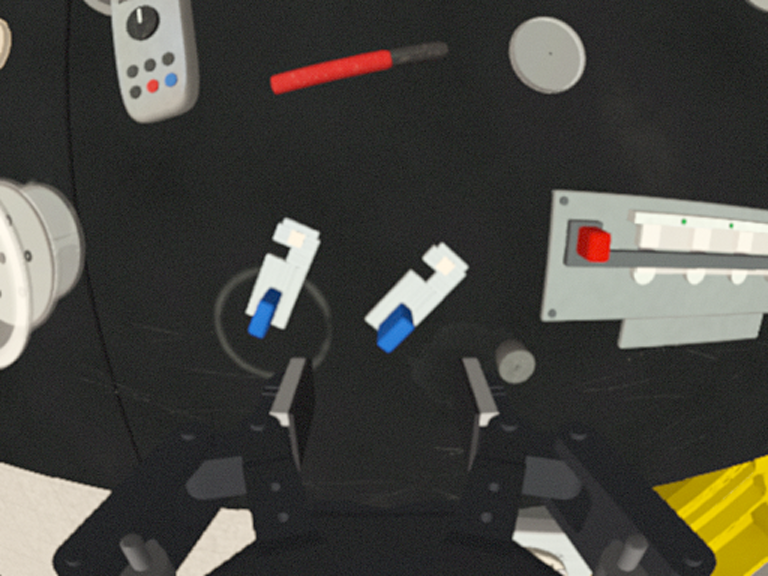

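View pics/i2.png

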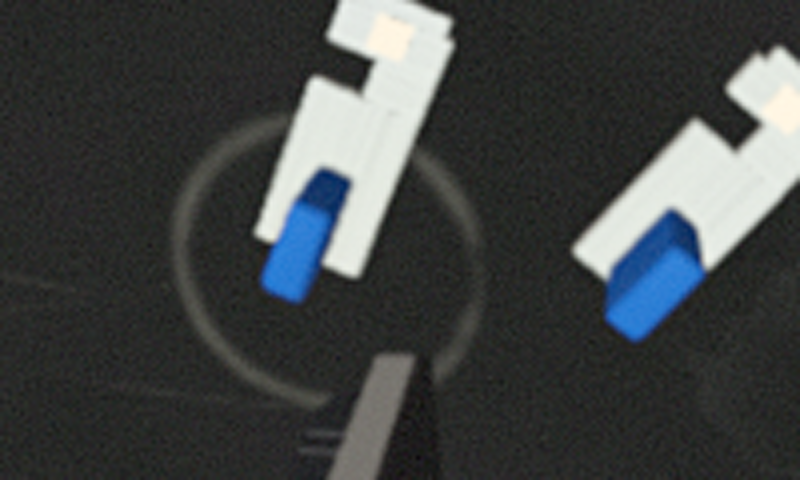

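```bash
cat >> h.py <<'E'
from scipy.optimize import least_squares
def fit(f,L,p0,fish=True):
    def res(p):
        c,s=np.cos(p[2]),np.sin(p[2]); o=[]
        for x,y,z,u,v in L: o+=list(px(f,(p[0]+c*x-s*y,p[1]+s*x+c*y,z),fish)-(u,v))
        return np.array(o)
    q=least_squares(res,p0,loss='soft_l1'); p=q.x
    print('pose',p.round(3),'rib',np.round([p[0]-28*np.cos(p[2]),p[1]-28*np.sin(p[2])],1),q.fun.reshape(-1,2).round(1).tolist()); return p
E
python3 - <<'E'
from h import *
f=dict(np.load('fw.npz'))
cr=lambda L:[(x,y,z,100+u/4,150+v/4) for x,y,z,u,v in L]
B=cr([(-46,18,5,255,235),(-46,-18,5,358,278),(12,18,5,312,75),(26,18,5,328,38),(40,-18,5,454,42),(-44,7,42,262,282),(-44,-7,42,300,303),(-12,7,42,295,195),(-12,-7,42,333,213)])
A=cr([(-46,18,5,572,250),(12,18,5,694,118),(26,18,5,727,88),(40,18,5,757,52),(-44,7,42,605,318),(-44,-7,42,636,342),(-12,7,42,675,243),(-12,-7,42,704,268)])+[(40,-18,5,311.3,178.7)]
b=fit(f,B,[413,343,-.1]); a=fit(f,A,[423,229,-.5])
E
```

```text
pose [ 4.14040e+02  3.44296e+02 -1.78000e-01] rib [386.5 349.3] [[0.8, -0.9], [-0.3, -1.0], [0.6, 0.2], [0.4, -0.6], [-0.5, -0.3], [-0.8, 1.1], [0.3, 0.4], [-1.0, 0.3], [0.4, 0.5]]
pose [425.646 230.414  -0.465] rib [400.6 243. ] [[0.6, -0.2], [0.2, 0.1], [-0.4, -0.6], [-0.3, 0.1], [-0.6, -0.5], [0.5, 0.3], [-0.0, -0.7], [1.7, 0.3], [-1.5, 2.9]]
```

Run:
```python
from h import *
go(400.6,243,182,-.465)
```

```text
shift [-0.0641  0.0091  0.2056] twist [1.000e-04 0.000e+00 2.267e-01] rows 5.7
```

>>> {"fn": "apply_moves", "kwargs": {"motion": "0 -0.064 0.009 0.06 0.2267;0 -0.064 0.009 0.12 0.2267;0 -0.064 0.009 0.12 0.2267;0 -0.064 0.009 0.12 0.2267;0 -0.064 0.009 0.12 0.2267;0 -0.064 0.009 0.12 0.2267;0 -0.064 0.009 0.12 0.2267;0 -0.064 0.009 0.12 0.2267;0 -0.064 0.009 0.12 0.2267;0 -0.064 0.009 0.12 0.2267"}}

```text
clock: 12.93
eef_pos: [400.6, 244.0, 268.0]
tcp_rot: [-3.141, -0.0, -0.462]
contact_force: [-0.4, -0.1, -0.1]
opening: 0.5
```

Run:
```python
from h import *
st();f=snap('wrist','j_wrist',k=1.5); np.savez('fw.npz',**f)
go(400.6,243,182,-.465)
for X in((-44,7,42),(-44,-7,42),(-12,7,42),(-12,-7,42)):
  c,s=np.cos(-.465),np.sin(-.465); print(1.5*px(f,(425.65+c*X[0]-s*X[1],230.4+s*X[0]+c*X[1],42),True))
```

```text
t 12.93 pos [400.6 244.  268. ] rot [-3.141 -0.    -0.462] F [-0.4 -0.1 -0.1] op 0.5 q [ 0.54  0.31  2.08 -0.    0.76  2.58]
shift [0.0005 0.001  0.086 ] twist [-0.0002 -0.0001  0.001 ] rows 2.1
[372.9142827  347.96708396]
[401.39331031 348.05893471]
[372.59112215 286.36465515]
[402.68404567 286.4876816 ]
```

View pics/j_wrist.png

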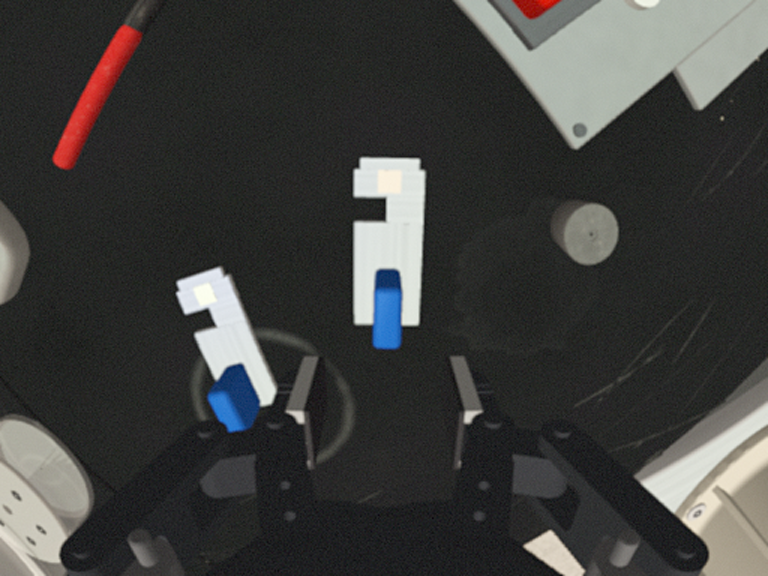

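The view is aligned: rib at px (373–402, 268–348), within 2 px of the prediction, and the blade's sides run parallel to the image columns. I'll pick it up.

>>> {"fn": "apply_moves", "kwargs": {"motion": "0 0 0.001 0.03 0.001;0 0 0.001 0.06 0.001;0 0 0.001 0.08 0.001;0 0 0.001 0.086 0.001;0 0 0.001 0.086 0.001;0 0 0.001 0.086 0.001;-1 0 0.001 0.086 0.001;-1 0 0.001 0.086 0.001;-1 0 0.001 0.086 0.001;-1 0 0.001 0.086 0.001;-1 0 0.001 0.086 0.001;-1 0 0.001 0.086 0.001;-1 0 0.001 0.086 0.001;-1 0 0.001 0.07 0.001;-1 0 0.001 0.05 0.001;-1 0 0.001 0.03 0.001;-1 0 0.001 0.02 0.001;-1 0 0.001 0.02 0.001", "squeeze": 60}}

```text
clock: 14.48
eef_pos: [400.7, 243.7, 250.1]
tcp_rot: [-3.137, -0.003, -0.466]
contact_force: [-0.3, 0.1, -1.4]
opening: 0.152
```

Run:
```python
from h import *
st();f=snap('wrist','k_wrist',k=1.5)
c,s=np.cos(.2526),np.sin(.2526)
S=np.array([505.5,3.64])
e=np.array([c,s])
for d in(-75,):
  g=S+e*(d-28); print(g); go(g[0],g[1],250,.2526); go(g[0],g[1],191.5,.2526)
```

```text
t 14.48 pos [400.7 243.7 250.1] rot [-3.137e+00 -3.000e-03 -4.660e-01] F [-0.3  0.1 -1.4] op 0.152 q [ 0.54  0.34  2.09 -0.    0.71  2.58]
[405.76861259 -22.10199613]
shift [ 0.1243  0.2347 -0.0016] twist [-0.0006 -0.0008 -0.2289] rows 6.4
shift [0.1242 0.2349 0.0569] twist [-0.0006 -0.0008 -0.2289] rows 6.5
```

View pics/k_wrist.png

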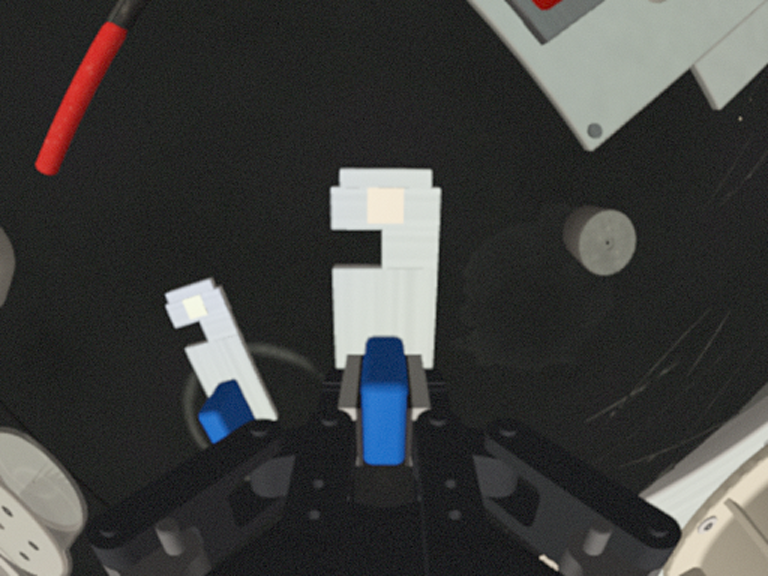

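>>> {"fn": "apply_moves", "kwargs": {"motion": "-1 0.10 0.2347 -0.015 -0.2289;-1 0.1243 0.2347 -0.015 -0.2289;-1 0.1243 0.2347 -0.015 -0.2289;-1 0.1243 0.2347 -0.015 -0.2289;-1 0.1243 0.2347 -0.015 -0.2289;-1 0.1243 0.2347 -0.015 -0.2289;-1 0.1243 0.2347 -0.015 -0.2289;-1 0.1243 0.2347 -0.015 -0.2289;-1 0.1243 0.2347 -0.015 -0.2289;-1 0.1243 0.2347 0 -0.2289;-1 0.1243 0.2347 0.02 -0.2289;-1 0.1243 0.2347 0.04 -0.2289;-1 0.1243 0.2347 0.04 -0.2289;-1 0.1243 0.2347 0.04 -0.2289"}}

```text
clock: 15.7
eef_pos: [404.6, -21.8, 206.6]
tcp_rot: [-3.14, 0.004, 0.253]
contact_force: [-0.8, 0.4, 0.1]
opening: 0.154
```

Run:
```python
from h import *
st();f=snap('wrist','l_wrist',k=1.5);np.savez('fw.npz',**f)
go(405.77,-22.1,191.5,.2526)
```

```text
t 15.7 pos [404.6 -21.8 206.6] rot [-3.14   0.004  0.253] F [-0.8  0.4  0.1] op 0.154 q [-0.06  0.35  2.24  0.    0.56  1.26]
shift [0.0006 0.0004 0.016 ] twist [-0.0002  0.0005  0.0001] rows 0.4
```

View pics/l_wrist.png

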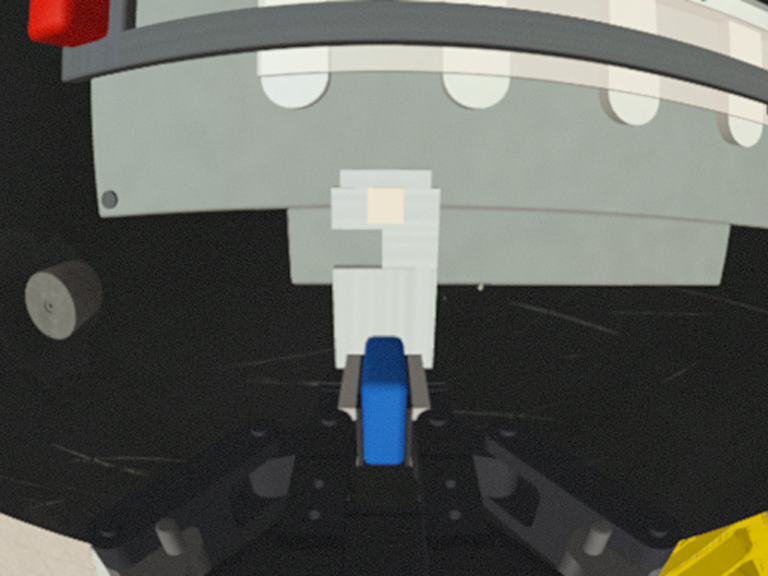

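Run:
```python
from h import *
f=dict(np.load('fw.npz'))
sc=lambda L:[(x,y,z,u/1.5,v/1.5) for x,y,z,u,v in L]
p=fit(f,sc([(46,15,29.6,340,171),(46,-15,29.6,431,170),(40,18,29.6,331,189),(40,-18,29.6,440,189),(-46,18,29.6,334,366),(-46,-18,29.6,434,366)]),[432,-15,.25])
q=fit(f,sc([(-24,96,17,295,108),(-24,32,17,476,108),(-92,102,8,290,283),(-61,190,8,99,216),(-92,-102,8,722,286),(-24,-32,17,637,125)]),[535,-55,.25])
S=np.array([535.06,-54.83]); c,s=np.cos(.2526),np.sin(.2526); R=np.array([[c,s],[-s,c]])
print('blade in reader',R@(p[:2]-S),p[2]-.2526)
c,s=np.cos(q[2]),np.sin(q[2]); R=np.array([[c,s],[-s,c]])
print('blade in reader(refit)',R@(p[:2]-q[:2]),p[2]-q[2])
```

```text
pose [ 4.31197e+02 -1.49190e+01  2.56000e-01] rib [404.1 -22. ] [[-0.2, -0.6], [0.2, -0.0], [0.0, -0.5], [-0.0, -0.6], [4.3, 28.7], [-2.0, 28.6]]
pose [ 5.35992e+02 -5.39690e+01  2.51000e-01] rib [508.9 -60.9] [[0.2, 0.1], [0.1, 0.6], [0.7, -0.5], [0.4, -0.3], [-1.7, -1.1], [-2.9, 0.3]]
blade in reader [-90.59266267  64.60256869] 0.0035746725473627117
blade in reader(refit) [-91.84203744  63.81246302] 0.005640946556711657
```

Blade position in the reader frame: y = 64.6 by the first fit and 63.8 by the refit, against a slot centre of 64. Yaw error is below 0.006 rad. About 77 mm still to go. I'll lower it and push in.

>>> {"fn": "apply_moves", "kwargs": {"motion": "-1 0 0.0002 0.008 0;-1 0 0.0002 0.0145 0;-1 0 0.0002 0.0145 0;-1 0.012 0.0002 0.0145 0;-1 0.024 0.0002 0.0145 0;-1 0.036 0.0002 0.0145 0;-1 0.044 0.0002 0.0145 0;-1 0.052 0.0002 0.0145 0;-1 0.058 0.0002 0.0145 0;-1 0.064 0.0002 0.0145 0;-1 0.068 0.0002 0.0145 0;-1 0.068 0.0002 0.0145 0;-1 0.068 0.0002 0.0145 0"}}

```text
clock: 16.83
eef_pos: [471.1, -5.5, 193.1]
tcp_rot: [-3.141, 0.0, 0.253]
contact_force: [-0.6, -0.3, -1.5]
opening: 0.156
```

Run:
```python
from h import *
st();f=snap('wrist','m_wrist',k=1.5);np.savez('fw.npz',**f)
```

```text
t 16.83 pos [471.1  -5.5 193.1] rot [-3.141  0.     0.253] F [-0.6 -0.3 -1.5] op 0.156 q [-0.01  0.45  2.11 -0.    0.59  1.3 ]
```

View pics/m_wrist.png

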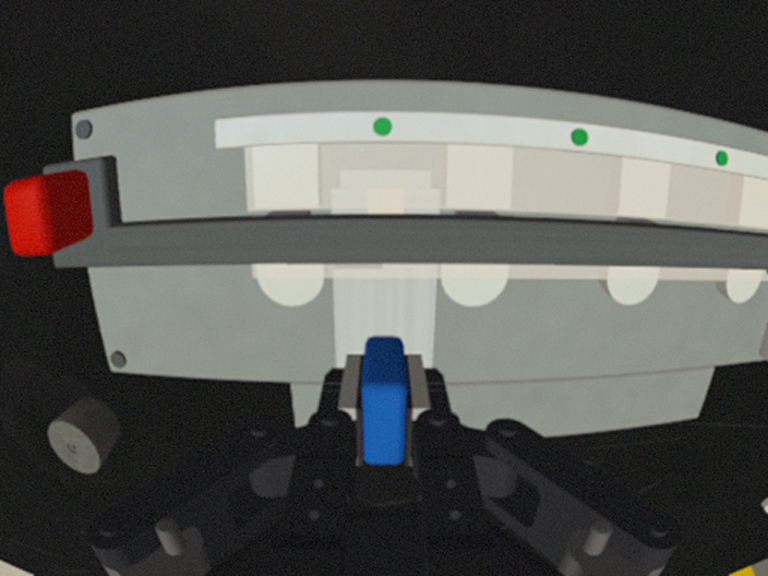

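>>> {"fn": "apply_moves", "kwargs": {"motion": "-1 0.003 0 0.001 0;-1 0.006 0 0.0015 0;-1 0.008 0 0.0015 0;-1 0.0095 0 0.0015 0;-1 0.0105 0 0.0015 0;-1 0.0115 0 0.0015 0;-1 0.0115 0 0.0015 0;-1 0.0115 0 0.0015 0"}}

```text
clock: 17.55
eef_pos: [480.6, -2.9, 191.3]
tcp_rot: [-3.141, 0.005, 0.253]
contact_force: [-8.7, -3.3, 5.1]
opening: 0.15
```

Run:
```python
from h import *
st();S=np.array([535.06,-54.83]); c,s=np.cos(.2526),np.sin(.2526); R=np.array([[c,s],[-s,c]])
print(R@(r.sense()['eef_pos'][:2]-S)+[28,0])
```

```text
t 17.55 pos [480.6  -2.9 191.3] rot [-3.141  0.005  0.253] F [-8.7 -3.3  5.1] op 0.15 q [-0.01  0.46  2.09 -0.    0.6   1.31]
[-11.73236805  63.8377957 ]
```

>>> {"fn": "apply_moves", "kwargs": {"motion": "-1 0.002 0 0 0;-1 0.002 0 0 0;-1 0 0 0 0;-0.4 0 0 0 0;-0.4 0 0 0 0;-0.4 0 0 0 0;-0.4 0 0 -0.03 0;-0.4 0 0 -0.06 0;-0.4 0 0 -0.1 0;-0.4 0 0 -0.14 0;-0.4 0 0 -0.18 0;-0.4 0 0 -0.2 0;-0.4 0 0 -0.2 0;-0.4 0 0 -0.2 0"}}

```text
clock: 18.72
eef_pos: [482.9, -2.6, 393.0]
tcp_rot: [3.141, -0.004, 0.253]
contact_force: [-0.4, -0.4, -0.7]
opening: 0.299
```

Run:
```python
from h import *
st();f=snap('wrist','n_wrist',k=1.5);np.savez('fw.npz',**f)
cv2.imwrite('pics/n2.png',cv2.resize(f['img'][130:280,120:320,::-1],None,fx=4,fy=4,interpolation=cv2.INTER_CUBIC))
f=grab_frame('side'); look(['blade_0','blade_0_rib'],'wrist'); look(['blade_0','blade_0_rib'],'side')
go(385.5,349.5,280,-.178)
```

```text
t 18.72 pos [482.9  -2.6 393. ] rot [ 3.141 -0.004  0.253] F [-0.4 -0.4 -0.7] op 0.299 q [-0.01  0.14  1.94  0.    1.05  1.31]
blade_0 [([434.0, -366.9, 1.2], 0.92), ([410.2, 341.5, -4.2], 0.83)]
blade_0_rib [([384.4, 348.4, 25.9], 0.94), ([477.9, -7.1, 32.2], 0.43)]
blade_0 [([411.5, 345.2, -1.1], 0.82), ([507.9, 1.9, 9.1], 0.8), ([432.1, -364.4, 3.0], 0.72)]
blade_0_rib [([388.6, 349.9, 29.2], 0.7)]
shift [-0.0053 -0.3651  0.1106] twist [-0.      0.0008  0.1371] rows 9.1
```

View pics/n_wrist.png

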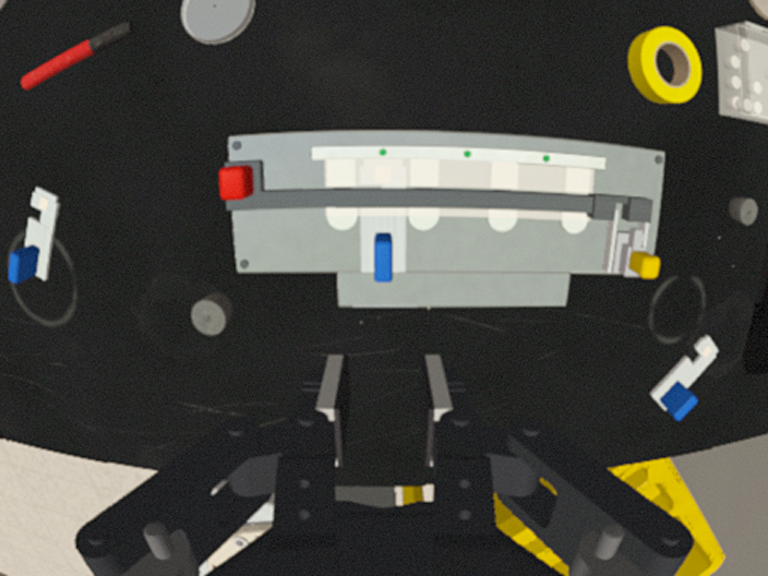

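View pics/n2.png

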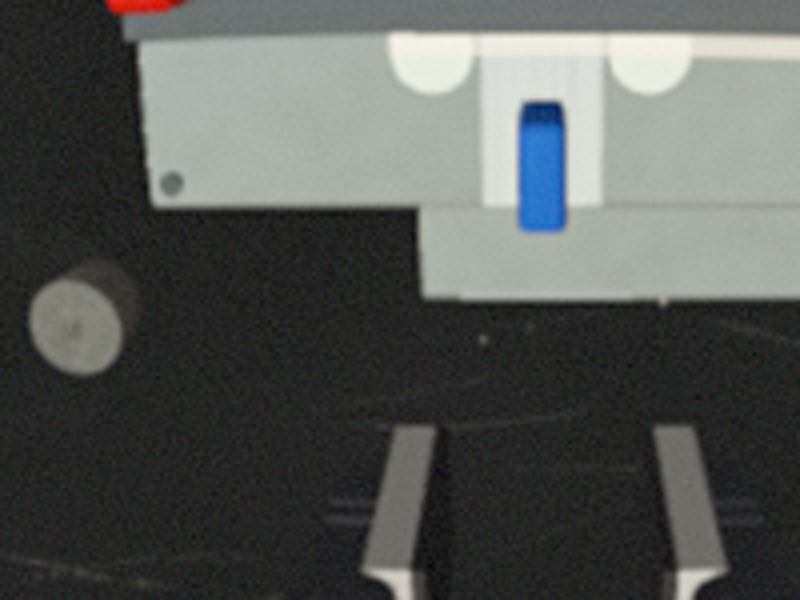

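Blade 1 is home: its rear edge lies on the step line at local x = −61, where −60 is expected. Blade B hasn't moved. Going for it.

>>> {"fn": "apply_moves", "kwargs": {"motion": "0 -0.005 -0.365 0 0.137;0 -0.005 -0.365 0 0.137;0 -0.005 -0.365 0.02 0.137;0 -0.005 -0.365 0.06 0.137;0 -0.005 -0.365 0.1 0.137;0 -0.005 -0.365 0.11 0.137;0 -0.005 -0.365 0.11 0.137;0 -0.005 -0.365 0.11 0.137;0 -0.005 -0.365 0.11 0.137;0 -0.005 -0.365 0.11 0.137;0 -0.005 -0.365 0.11 0.137;0 -0.005 -0.365 0.11 0.137;0 -0.005 -0.365 0.11 0.137"}}

```text
clock: 20.1
eef_pos: [386.1, 349.2, 281.1]
tcp_rot: [3.14, 0.001, -0.177]
contact_force: [-0.3, -0.9, -0.8]
opening: 0.504
```

Run:
```python
from h import *
st();f=snap('wrist','o_wrist',k=1.5);np.savez('fw.npz',**f)
look(['blade_0','blade_0_rib'],'wrist');
go(386.5,349.3,182,-.178)
```

```text
t 20.1 pos [386.1 349.2 281.1] rot [ 3.14e+00  1.00e-03 -1.77e-01] F [-0.3 -0.9 -0.8] op 0.504 q [ 0.73  0.35  1.96 -0.    0.83  2.48]
blade_0 [([414.4, 340.6, -0.5], 0.89)]
blade_0_rib [([386.4, 349.0, 25.0], 0.63)]
shift [-0.0004 -0.0006  0.1   ] twist [-0.     -0.0001 -0.0003] rows 2.4
```

View pics/o_wrist.png

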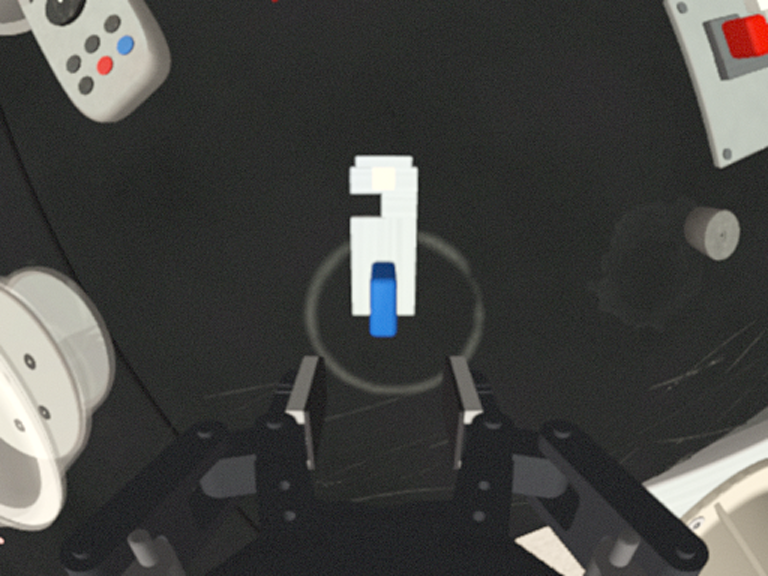

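Blade B is centred (rib px 370–397) and parallel. Picking it up.

>>> {"fn": "apply_moves", "kwargs": {"motion": "0 0 0 0.035 0;0 0 0 0.07 0;0 0 0 0.09 0;0 0 0 0.099 0;0 0 0 0.099 0;0 0 0 0.099 0;-1 0 0 0.099 0;-1 0 0 0.099 0;-1 0 0 0.099 0;-1 0 0 0.099 0;-1 0 0 0.099 0;-1 0 0 0.099 0;-1 0 0 0.099 0;-1 0 0 0.08 0;-1 0 0 0.05 0;-1 0 0 0.02 0;-1 0 0 0 0;-1 0 0 0 0;-1 0 0 0 0", "squeeze": 60}}

```text
clock: 21.83
eef_pos: [386.7, 349.9, 283.5]
tcp_rot: [-3.138, -0.002, -0.178]
contact_force: [-0.1, 0.1, -0.8]
opening: 0.15
```

Run:
```python
from h import *
st();f=snap('wrist','p_wrist',k=1)
e=np.array([np.cos(.2526),np.sin(.2526)])
g=np.array([521.5,-58.33])+e*(-75-28); print(g); go(g[0],g[1],280,.2526)
```

```text
t 21.83 pos [386.7 349.9 283.5] rot [-3.138e+00 -2.000e-03 -1.780e-01] F [-0.1  0.1 -0.8] op 0.15 q [ 0.73  0.35  1.96 -0.    0.83  2.48]
[421.76861259 -84.07199613]
shift [0.1116 0.4204 0.0018] twist [-0.0003 -0.0004 -0.137 ] rows 10.4
```

View pics/p_wrist.png

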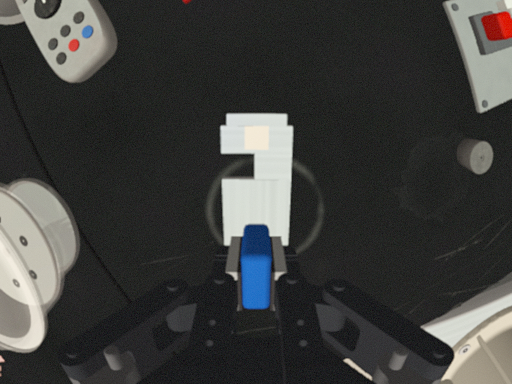

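>>> {"fn": "apply_moves", "kwargs": {"motion": "-1 0.1116 0.4204 0 -0.137;-1 0.1116 0.4204 0 -0.137;-1 0.1116 0.4204 0 -0.137;-1 0.1116 0.4204 0 -0.137;-1 0.1116 0.4204 0 -0.137;-1 0.1116 0.4204 0 -0.137;-1 0.1116 0.4204 0 -0.137;-1 0.1116 0.4204 0 -0.137;-1 0.1116 0.4204 0 -0.137;-1 0.1116 0.4204 0 -0.137;-1 0.1116 0.4204 0 -0.137;-1 0.1116 0.4204 0 -0.137;-1 0.1116 0.4204 0 -0.137;-1 0.1116 0.4204 0.03 -0.137;-1 0.1116 0.4204 0.055 -0.137;-1 0.1116 0.4204 0.075 -0.137;-1 0.1116 0.4204 0.075 -0.137;-1 0.1116 0.4204 0.075 -0.137"}}

```text
clock: 23.38
eef_pos: [421.0, -82.8, 205.8]
tcp_rot: [-3.14, 0.004, 0.254]
contact_force: [0.7, 0.1, -0.7]
opening: 0.151
```

Run:
```python
from h import *
st();f=snap('wrist','q_wrist',k=1.5);np.savez('fw.npz',**f)
go(421.77,-84.07,191.5,.2526)
```

```text
t 23.38 pos [421.  -82.8 205.8] rot [-3.14   0.004  0.254] F [ 0.7  0.1 -0.7] op 0.151 q [-0.2   0.38  2.19  0.    0.58  1.12]
shift [-0.0002  0.001   0.0152] twist [-0.0002  0.0004  0.0004] rows 0.4
```

View pics/q_wrist.png

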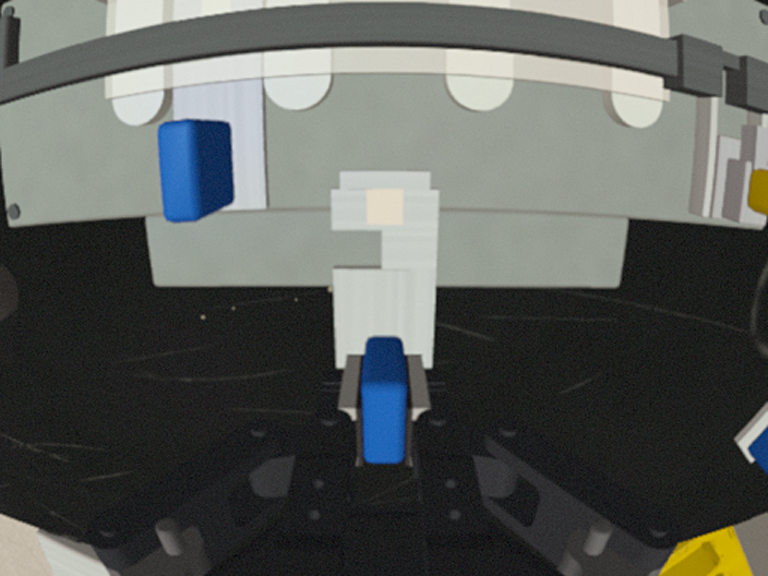

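>>> {"fn": "apply_moves", "kwargs": {"motion": "-1 0 0.001 0.008 0;-1 0 0.001 0.0145 0;-1 0 0.001 0.0145 0;-1 0.012 0.001 0.0145 0;-1 0.024 0.001 0.0145 0;-1 0.036 0.001 0.0145 0;-1 0.044 0.001 0.0145 0;-1 0.052 0.001 0.0145 0;-1 0.058 0.001 0.0145 0;-1 0.064 0.001 0.0145 0;-1 0.068 0.001 0.015 0;-1 0.071 0.001 0.016 0;-1 0.073 0.001 0.016 0;-1 0.075 0.001 0.016 0;-1 0.077 0.001 0.016 0;-1 0.078 0.001 0.016 0;-1 0.078 0.001 0.016 0;-1 0.078 0.001 0.016 0"}}

```text
clock: 24.93
eef_pos: [495.1, -65.8, 192.1]
tcp_rot: [-3.14, 0.007, 0.253]
contact_force: [-21.2, -5.3, 43.5]
opening: 0.157
```

Run:
```python
from h import *
st();S=np.array([535.06,-54.83]); c,s=np.cos(.2526),np.sin(.2526); R=np.array([[c,s],[-s,c]])
print(R@(r.sense()['eef_pos'][:2]-S)+[28,0]);f=snap('wrist','q2_wrist',k=1)
```

```text
t 24.93 pos [495.1 -65.8 192.1] rot [-3.14   0.007  0.253] F [-21.2  -5.3  43.5] op 0.157 q [-0.13  0.48  2.04 -0.    0.63  1.18]
[-13.40283464  -0.59450225]
```

View pics/q2_wrist.png

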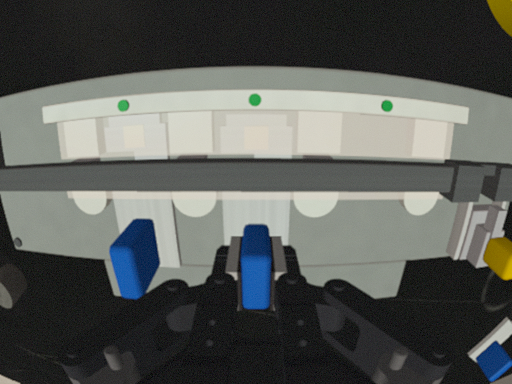

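>>> {"fn": "apply_moves", "kwargs": {"motion": "-1 0 0 -0.001 0;-1 0 0 -0.0015 0;-1 0.0015 0 -0.0015 0;-1 0.0015 0 -0.0015 0;-1 0.0015 0 -0.0015 0"}}

```text
clock: 25.4
eef_pos: [497.2, -65.3, 192.2]
tcp_rot: [-3.14, 0.005, 0.253]
contact_force: [-12.6, -4.5, 16.5]
opening: 0.153
```

Run:
```python
from h import *
st();S=np.array([535.06,-54.83]); c,s=np.cos(.2526),np.sin(.2526); R=np.array([[c,s],[-s,c]])
print(R@(r.sense()['eef_pos'][:2]-S)+[28,0])
```

```text
t 25.4 pos [497.2 -65.3 192.2] rot [-3.14   0.005  0.253] F [-12.6  -4.5  16.5] op 0.153 q [-0.13  0.48  2.04 -0.    0.63  1.19]
[-11.27501694  -0.69990535]
```

Same depth as the first blade (−11.7 against −11.3), and it is against the stop. I'll release it and look.

>>> {"fn": "apply_moves", "kwargs": {"motion": "-1 0 0 -0.0005 0;-0.4 0 0 -0.0005 0;-0.4 0 0 -0.0005 0;-0.4 0 0 -0.0005 0;-0.4 0 0 -0.03 0;-0.4 0 0 -0.06 0;-0.4 0 0 -0.1 0;-0.4 0 0 -0.14 0;-0.4 0 0 -0.18 0;-0.4 0 0 -0.2 0;-0.4 0 0 -0.2 0;-0.4 0 0 -0.2 0"}}

```text
clock: 26.4
eef_pos: [499.5, -65.0, 393.4]
tcp_rot: [3.14, -0.003, 0.253]
contact_force: [0.2, 0.8, -0.9]
opening: 0.299
```

Run:
```python
from h import *
st();f=snap('wrist','r_wrist',k=1.5);np.savez('fw.npz',**f)
look(['blade_0','blade_0_rib'],'wrist')
```

```text
t 26.4 pos [499.5 -65.  393.4] rot [ 3.14e+00 -3.00e-03  2.53e-01] F [ 0.2  0.8 -0.9] op 0.299 q [-0.13  0.18  1.9   0.    1.06  1.19]
blade_0 [([505.2, 3.4, 9.1], 0.89), ([431.7, -365.1, 4.1], 0.81), ([521.9, -60.6, 7.7], 0.66), ([524.5, -55.4, 8.2], 0.39)]
blade_0_rib [([495.6, -66.1, 35.6], 0.91)]
```

View pics/r_wrist.png

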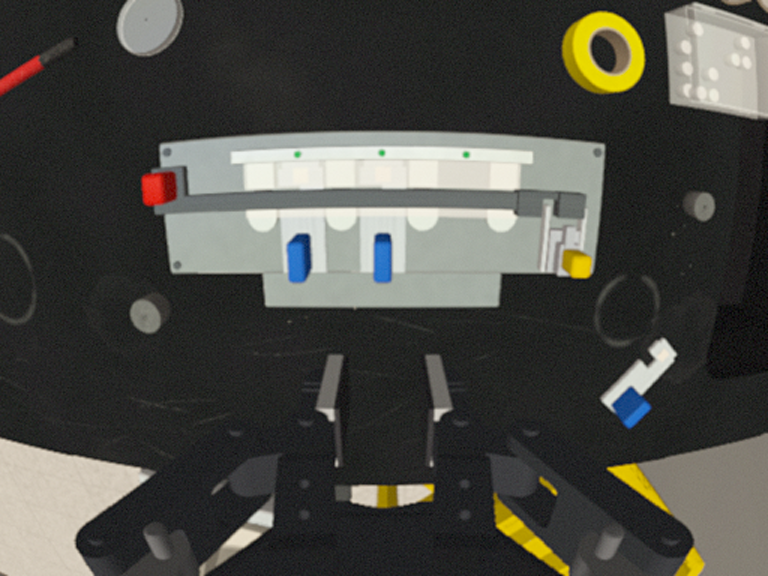

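Run:
```python
from h import *
go(430,-340,350,-.4)
```

```text
shift [-0.1351  0.2492  0.0408] twist [-1.000e-04  8.000e-04  2.078e-01] rows 6.9
```

>>> {"fn": "apply_moves", "kwargs": {"motion": "0 -0.135 0.249 0.04 0.208;0 -0.135 0.249 0.04 0.208;0 -0.135 0.249 0.04 0.208;0 -0.135 0.249 0.04 0.208;0 -0.135 0.249 0.04 0.208;0 -0.135 0.249 0.04 0.208;0 -0.135 0.249 0.04 0.208;0 -0.135 0.249 0.04 0.208;0 -0.135 0.249 0.04 0.208;0 -0.135 0.249 0.04 0.208;0 -0.135 0.249 0.04 0.208;0 -0.135 0.249 0.04 0.208"}}

```text
clock: 27.55
eef_pos: [431.0, -338.8, 351.9]
tcp_rot: [-3.141, 0.001, -0.399]
contact_force: [-0.3, -0.8, -0.7]
opening: 0.502
```

Run:
```python
from h import *
st();f=snap('wrist','s_wrist',k=1.5);np.savez('fw.npz',**f)
cv2.imwrite('pics/s2.png',cv2.resize(f['img'][110:260,180:380,::-1],None,fx=4,fy=4,interpolation=cv2.INTER_CUBIC))
look(['blade_0','blade_0_rib'],'wrist')
```

```text
t 27.55 pos [ 431.  -338.8  351.9] rot [-3.141e+00  1.000e-03 -3.990e-01] F [-0.3 -0.8 -0.7] op 0.502 q [-0.67  0.29  1.85  0.    1.    1.3 ]
blade_0 [([521.0, -61.0, 6.6], 0.76), ([505.7, 3.9, 9.1], 0.76), ([431.6, -369.1, 1.4], 0.75)]
blade_0_rib [([500.0, -65.0, 36.0], 0.82)]
```

View pics/s_wrist.png

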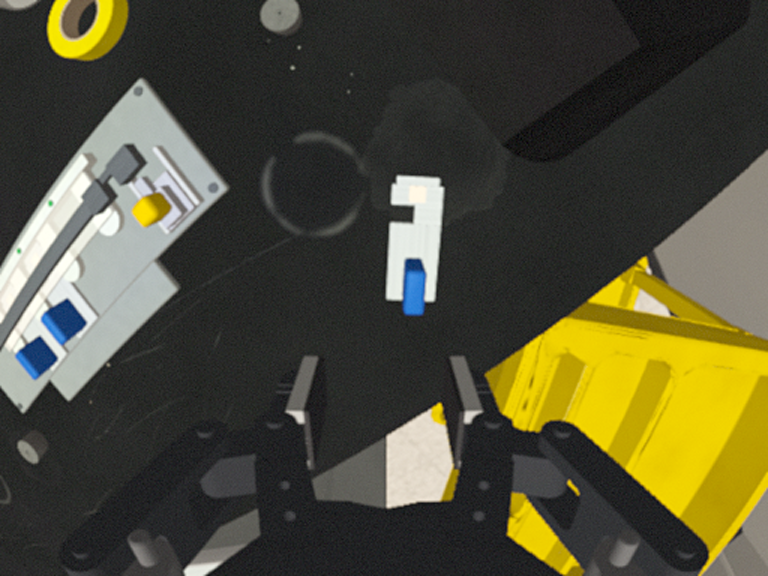

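View pics/s2.png

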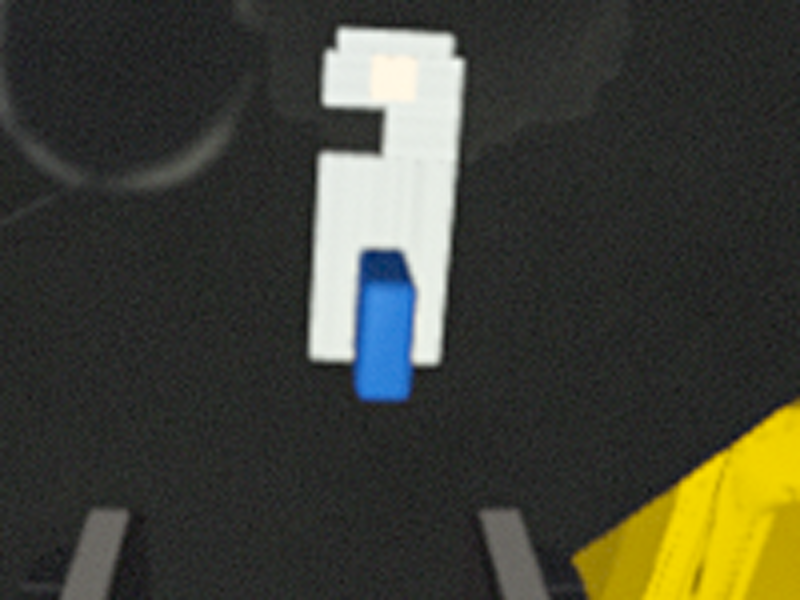

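Run:
```python
from h import *
f=dict(np.load('fw.npz'))
cr=lambda L:[(x,y,z,180+u/4,110+v/4) for x,y,z,u,v in L]
p=fit(f,cr([(-46,18,5,308,358),(-46,-18,5,440,363),(12,18,5,319,152),(26,18,5,322,104),(40,18,5,326,52),(40,-18,5,464,58),(46,15,5,337,28),(46,-15,5,455,34),(-44,7,42,355,397),(-44,-7,42,408,400),(-12,7,42,360,282),(-12,-7,42,414,285)]),[431,-367,-.45])
go(p[0]-28*np.cos(p[2]),p[1]-28*np.sin(p[2]),182,p[2])
```

```text
pose [ 432.435 -362.397   -0.448] rib [ 407.2 -350.3] [[0.4, -0.8], [-1.2, -0.7], [0.3, 0.4], [0.3, -0.3], [-0.0, -0.2], [-1.0, 0.3], [0.3, 0.3], [-1.1, 0.6], [-0.4, 0.7], [0.0, 0.6], [0.5, -0.5], [1.1, -0.6]]
shift [-0.0176  0.0195  0.1704] twist [ 0.     -0.0001  0.0155] rows 4.1
```

>>> {"fn": "apply_moves", "kwargs": {"motion": "0 -0.0176 0.0195 0.04 0.0155;0 -0.0176 0.0195 0.08 0.0155;0 -0.0176 0.0195 0.12 0.0155;0 -0.0176 0.0195 0.15 0.0155;0 -0.0176 0.0195 0.1704 0.0155;0 -0.0176 0.0195 0.1704 0.0155;0 -0.0176 0.0195 0.1704 0.0155;-1 -0.0176 0.0195 0.1704 0.0155;-1 -0.0176 0.0195 0.1704 0.0155;-1 -0.0176 0.0195 0.1704 0.0155;-1 -0.0176 0.0195 0.1704 0.0155;-1 -0.0176 0.0195 0.1704 0.0155;-1 -0.0176 0.0195 0.1704 0.0155;-1 -0.0176 0.0195 0.1704 0.0155;-1 -0.0176 0.0195 0.14 0.0155;-1 -0.0176 0.0195 0.10 0.0155;-1 -0.0176 0.0195 0.07 0.0155;-1 -0.0176 0.0195 0.07 0.0155;-1 -0.0176 0.0195 0.07 0.0155", "squeeze": 60}}

```text
clock: 29.28
eef_pos: [407.4, -351.5, 285.0]
tcp_rot: [3.14, -0.005, -0.449]
contact_force: [-0.1, 0.0, -1.8]
opening: 0.149
```

Run:
```python
from h import *
st();f=snap('wrist','t_wrist',k=1)
e=np.array([np.cos(.2526),np.sin(.2526)])
g=np.array([537.5,-120.3])+e*(-75-28); print(g); go(g[0],g[1],280,.2526)
```

```text
t 29.28 pos [ 407.4 -351.5  285. ] rot [ 3.14  -0.005 -0.449] F [-0.1  0.  -1.8] op 0.149 q [-0.71  0.37  1.92 -0.    0.85  1.31]
[ 437.76861259 -146.04199613]
shift [-0.0612 -0.1981  0.003 ] twist [ 0.0004 -0.0006 -0.2235] rows 5.6
```

View pics/t_wrist.png

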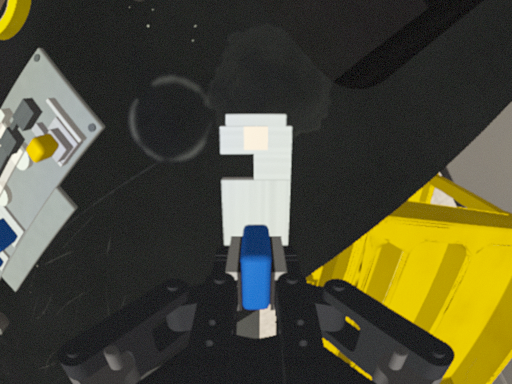

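>>> {"fn": "apply_moves", "kwargs": {"motion": "-1 -0.061 -0.198 0 -0.2235;-1 -0.061 -0.198 0 -0.2235;-1 -0.061 -0.198 0 -0.2235;-1 -0.061 -0.198 0 -0.2235;-1 -0.061 -0.198 0 -0.2235;-1 -0.061 -0.198 0 -0.2235;-1 -0.061 -0.198 0 -0.2235;-1 -0.061 -0.198 0 -0.2235;-1 -0.061 -0.198 0 -0.2235;-1 -0.061 -0.198 0.03 -0.2235;-1 -0.061 -0.198 0.055 -0.2235;-1 -0.061 -0.198 0.077 -0.2235;-1 -0.061 -0.198 0.077 -0.2235;-1 -0.061 -0.198 0.077 -0.2235;-1 -0.061 -0.198 0.077 -0.2235"}}

```text
clock: 30.58
eef_pos: [438.1, -147.0, 205.8]
tcp_rot: [3.141, -0.0, 0.25]
contact_force: [0.4, 0.6, -1.5]
opening: 0.158
```

Run:
```python
from h import *
st();f=snap('wrist','u_wrist',k=1.5);np.savez('fw.npz',**f)
go(437.77,-146.04,191.5,.2526)
```

```text
t 30.58 pos [ 438.1 -147.   205.8] rot [ 3.141 -0.     0.25 ] F [ 0.4  0.6 -1.5] op 0.158 q [-0.33  0.41  2.12 -0.    0.61  0.99]
shift [-0.0003 -0.001   0.0147] twist [ 0.0003 -0.0004 -0.0005] rows 0.4
```

View pics/u_wrist.png

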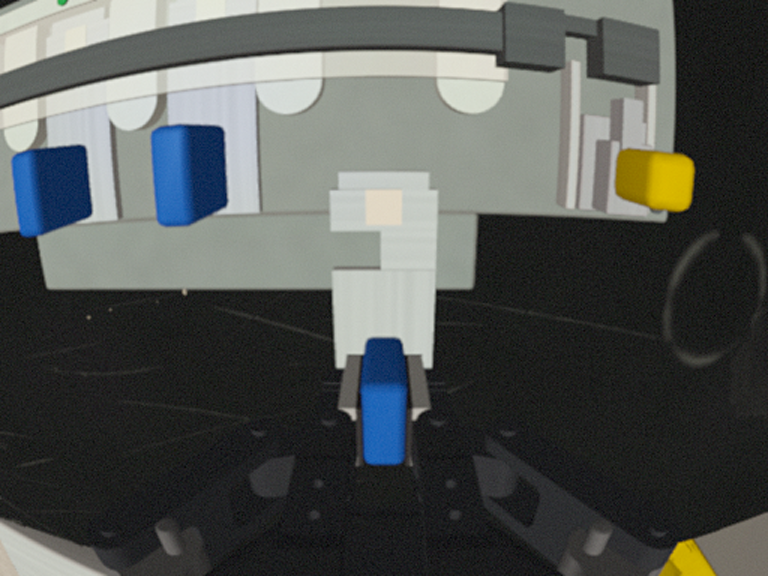

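>>> {"fn": "apply_moves", "kwargs": {"motion": "-1 0 -0.0012 0.008 0;-1 0 -0.0012 0.0135 0;-1 0 -0.0012 0.0135 0;-1 0.012 -0.0012 0.0135 0;-1 0.024 -0.0012 0.0135 0;-1 0.036 -0.0012 0.0135 0;-1 0.044 -0.0012 0.0135 0;-1 0.052 -0.0012 0.0135 0;-1 0.058 -0.0012 0.0135 0;-1 0.064 -0.0012 0.0135 0;-1 0.068 -0.0012 0.0135 0;-1 0.071 -0.0012 0.0135 0;-1 0.073 -0.0012 0.014 0;-1 0.075 -0.0012 0.0145 0;-1 0.077 -0.0012 0.0145 0;-1 0.078 -0.0012 0.0145 0;-1 0.078 -0.0012 0.0145 0;-1 0.078 -0.0012 0.0145 0"}}

```text
clock: 32.13
eef_pos: [512.1, -125.6, 191.7]
tcp_rot: [-3.141, 0.003, 0.253]
contact_force: [-12.7, -2.3, 25.2]
opening: 0.156
```

Run:
```python
from h import *
st();S=np.array([535.06,-54.83]); c,s=np.cos(.2526),np.sin(.2526); R=np.array([[c,s],[-s,c]])
print(R@(r.sense()['eef_pos'][:2]-S)+[28,0]);f=snap('wrist','v_wrist',k=1)
```

```text
t 32.13 pos [ 512.1 -125.6  191.7] rot [-3.141e+00  3.000e-03  2.530e-01] F [-12.7  -2.3  25.2] op 0.156 q [-0.24  0.51  1.99 -0.    0.65  1.08]
[-11.97155416 -62.82373369]
```

View pics/v_wrist.png

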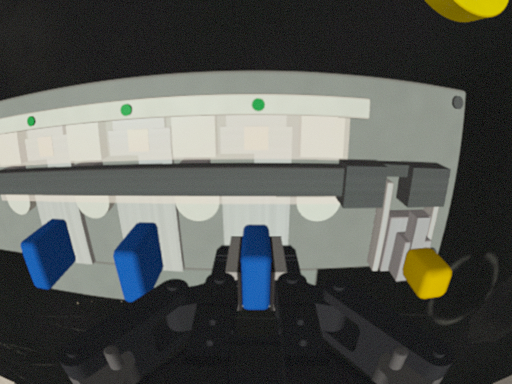

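>>> {"fn": "apply_moves", "kwargs": {"motion": "-1 0 0 -0.001 0;-1 0.001 0 -0.001 0;-1 0.0015 0 -0.001 0;-1 0.0015 0 -0.001 0;-1 0 0 -0.001 0;-0.4 0 0 -0.001 0;-0.4 0 0 -0.001 0;-0.4 0 0 -0.001 0;-0.4 0 0 -0.03 0;-0.4 0 0 -0.06 0;-0.4 0 0 -0.1 0;-0.4 0 0 -0.14 0;-0.4 0 0 -0.18 0;-0.4 0 0 -0.2 0;-0.4 0 0 -0.2 0;-0.4 0 0 -0.2 0"}}

```text
clock: 33.52
eef_pos: [513.5, -125.5, 391.9]
tcp_rot: [3.14, -0.003, 0.253]
contact_force: [-0.1, -0.5, -0.2]
opening: 0.3
```

Run:
```python
from h import *
st();f=snap('wrist','w_wrist',k=1.5);np.savez('fw.npz',**f)
cv2.imwrite('pics/w2.png',cv2.resize(f['img'][80:220,140:290,::-1],None,fx=4,fy=4,interpolation=cv2.INTER_CUBIC))
f=grab_frame('side')
for cam in('wrist','side'):look(['blade_0','blade_0_rib','main_handle_grip','catch_grip'],cam)
c,s=np.cos(.2526),np.sin(.2526)
h=(535.06+c*14-s*170,-54.83+s*14+c*170);print(h)
go(h[0],h[1],300,.2526)
```

```text
t 33.52 pos [ 513.5 -125.5  391.9] rot [ 3.14e+00 -3.00e-03  2.53e-01] F [-0.1 -0.5 -0.2] op 0.3 q [-0.24  0.22  1.85  0.    1.07  1.08]
blade_0 [([522.0, -59.5, 9.4], 0.9), ([506.3, 2.1, 7.5], 0.84), ([535.9, -119.5, 8.7], 0.57)]
blade_0_rib [([496.8, -64.4, 34.5], 0.74)]
main_handle_grip [([514.6, 113.5, 53.3], 0.61)]
catch_grip [([539.0, -210.4, 44.9], 0.89), ([620.3, -339.6, 5.9], 0.3)]
blade_0 [([505.7, 5.9, 10.9], 0.7), ([538.6, -115.9, 10.1], 0.64), ([521.9, -61.3, 5.3], 0.52)]
blade_0_rib [([493.7, -62.5, 35.0], 0.43)]
main_handle_grip [([509.7, 117.5, 51.8], 0.85)]
catch_grip [([533.3, -214.6, 50.2], 0.49)]
(np.float64(506.1289328381435), np.float64(113.27411462208815))
shift [ 0.053  -0.2329  0.0902] twist [-0.0001  0.0002  0.    ] rows 6.1
```

View pics/w2.png

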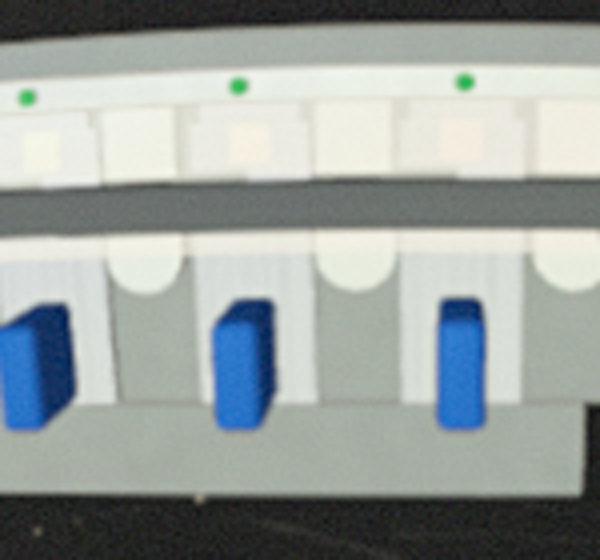

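View pics/w_wrist.png

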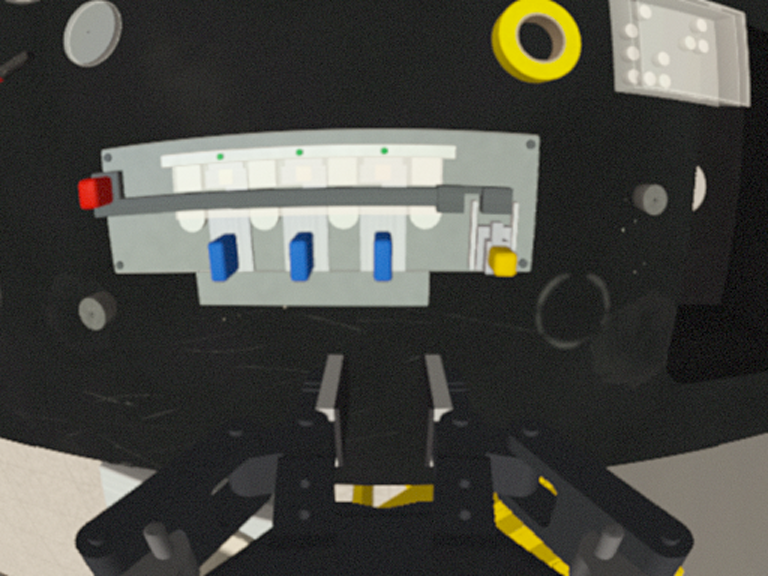

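All three rear edges sit on the step line, and both cameras place the blades within 4 mm of the slot points. Now I'll shut the main handle.

>>> {"fn": "apply_moves", "kwargs": {"motion": "0 0.057 -0.235 0 0;0 0.057 -0.235 0 0;0 0.057 -0.235 0.02 0;0 0.057 -0.235 0.06 0;0 0.057 -0.235 0.09 0;0 0.057 -0.235 0.09 0;0 0.057 -0.235 0.09 0;0 0.057 -0.235 0.09 0;0 0.057 -0.235 0.09 0;0 0.057 -0.235 0.09 0"}}

```text
clock: 34.85
eef_pos: [509.9, 115.9, 301.2]
tcp_rot: [3.141, -0.0, 0.253]
contact_force: [1.0, 0.4, -0.4]
opening: 0.502
```

Run:
```python
from h import *
st();f=snap('wrist','x_wrist',k=1);look(['main_handle_grip'],'wrist')
go(510.2,116.2,217,.2526)
```

```text
t 34.85 pos [509.9 115.9 301.2] rot [ 3.141 -0.     0.253] F [ 1.   0.4 -0.4] op 0.502 q [ 0.22  0.32  1.94 -0.    0.87  1.54]
main_handle_grip [([511.0, 113.4, 50.0], 0.58), ([507.0, 4.5, 9.5], 0.21)]
shift [ 0.0002 -0.0008  0.0847] twist [ 0.0001 -0.0005 -0.0003] rows 2.0
```

View pics/x_wrist.png

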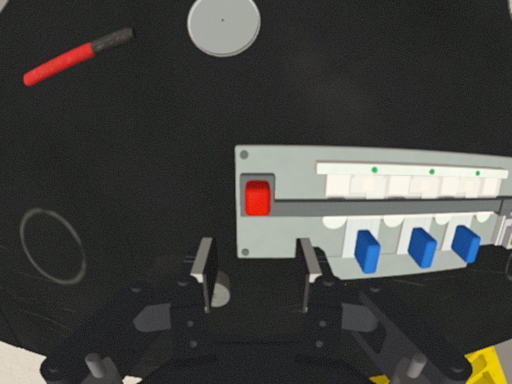

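>>> {"fn": "apply_moves", "kwargs": {"motion": "0 0 0 0.03 0;0 0 0 0.06 0;0 0 0 0.08 0;0 0 0 0.084 0;0 0 0 0.084 0;-1 0 0 0.084 0;-1 0 0 0.084 0;-1 0 0 0.084 0;-1 0 0 0.084 0;-1 0 0 0.084 0;-1 0 0 0.084 0;-1 0 0.004 0.084 0;-1 0 0.008 0.084 0;-1 0 0.012 0.084 0;-1 0 0.016 0.084 0;-1 0 0.019 0.084 0;-1 0 0.021 0.084 0;-1 0 0.022 0.084 0;-1 0 0.022 0.084 0;-1 0 0.022 0.084 0"}}

```text
clock: 36.62
eef_pos: [515.7, 95.3, 218.5]
tcp_rot: [-3.141, -0.003, 0.252]
contact_force: [-2.0, 2.2, 8.5]
opening: 0.216
```

Run:
```python
from h import *
s=st();f=snap('wrist','y_wrist',k=1);look(['main_handle_grip'],'wrist')
d=np.array([509.9-s['eef_pos'][0],115.9-s['eef_pos'][1]]);print(-s_ if 0 else d@[-np.sin(.2526),np.cos(.2526)])
```

```text
t 36.62 pos [515.7  95.3 218.5] rot [-3.141e+00 -3.000e-03  2.520e-01] F [-2.   2.2  8.5] op 0.216 q [0.18 0.46 1.99 0.   0.7  1.5 ]
main_handle_grip [([518.8, 94.1, 55.2], 0.68), ([523.4, -59.4, 8.5], 0.59), ([493.9, -65.1, 32.9], 0.38)]
21.416990514848774
```

View pics/y_wrist.png

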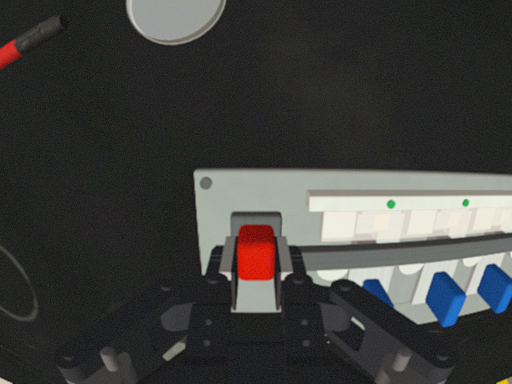

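>>> {"fn": "apply_moves", "kwargs": {"motion": "-1 0 0.001 0 0;-1 0 0.002 0 0;-1 0 0.003 0 0;-1 0 0.003 0 0;-1 0 0.003 0 0"}}

```text
clock: 37.13
eef_pos: [516.0, 94.4, 218.6]
tcp_rot: [-3.137, -0.003, 0.251]
contact_force: [-6.6, 22.8, 9.5]
opening: 0.213
```

Force rose to 23 N after less than 1 mm of travel, so the handle is against its shut stop. I'll release it and go to the catch.

>>> {"fn": "apply_moves", "kwargs": {"motion": "-1 0 -0.002 0 0;-1 0 -0.002 0 0;0 0 -0.002 0 0;0 0 -0.002 0 0;0 0 -0.002 0 0;0 0 -0.002 -0.03 0;0 0 -0.002 -0.07 0;0 0 -0.002 -0.1 0;0 0 -0.002 -0.12 0;0 0 -0.002 -0.12 0;0 0 -0.002 -0.12 0"}}

```text
clock: 38.05
eef_pos: [515.6, 93.8, 337.9]
tcp_rot: [3.141, -0.003, 0.252]
contact_force: [-0.3, 0.2, -0.9]
opening: 0.499
```

Run:
```python
from h import *
s=st();f=snap('wrist','z_wrist',k=1.5);grab_frame('side');
for cam in('wrist','side'): look(['main_handle_grip','catch_grip','blade_0'],cam)
go(533.5,-210.5,310,.2526)
```

```text
t 38.05 pos [515.6  93.8 337.9] rot [ 3.141e+00 -3.000e-03  2.520e-01] F [-0.3  0.2 -0.9] op 0.499 q [ 0.18  0.27  1.91 -0.    0.95  1.5 ]
main_handle_grip [([518.2, 95.2, 52.8], 0.89), ([536.1, -211.2, 44.3], 0.17)]
catch_grip [([536.8, -214.1, 46.4], 0.88)]
blade_0 [([541.2, -122.7, 9.6], 0.85), ([521.7, -60.4, 7.8], 0.64)]
main_handle_grip [([513.2, 97.7, 50.4], 0.78)]
catch_grip [([533.1, -213.8, 52.0], 0.41)]
blade_0 [([536.8, -118.3, 10.0], 0.63), ([504.1, 3.6, 10.2], 0.57), ([521.2, -58.5, 4.2], 0.55)]
shift [-0.0583  0.2994  0.0259] twist [-0.      0.0005  0.    ] rows 7.3
```

View pics/z_wrist.png

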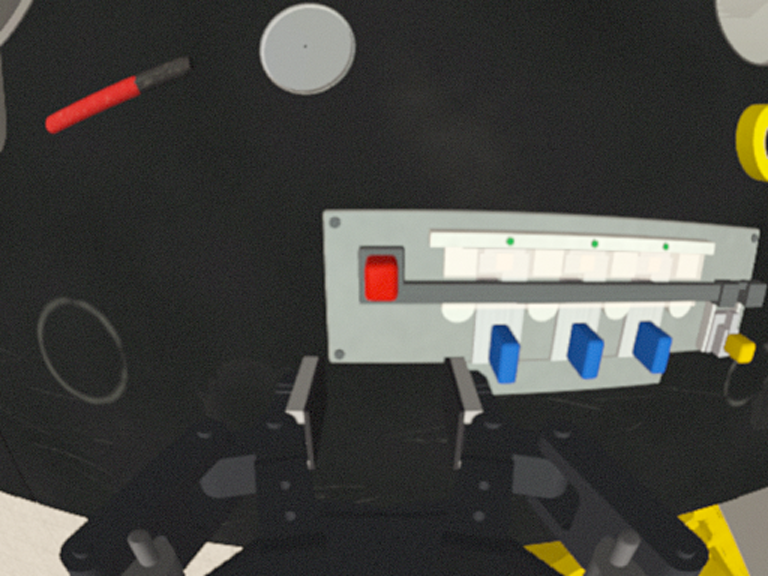

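>>> {"fn": "apply_moves", "kwargs": {"motion": "0 -0.0583 0.2994 0.02 0;0 -0.0583 0.2994 0.02 0;0 -0.0583 0.2994 0.02 0;0 -0.0583 0.2994 0.02 0;0 -0.0583 0.2994 0.02 0;0 -0.0583 0.2994 0.02 0;0 -0.0583 0.2994 0.02 0;0 -0.0583 0.2994 0.02 0;0 -0.0583 0.2994 0.02 0;0 -0.0583 0.2994 0.02 0;0 -0.0583 0.2994 0.02 0;0 -0.0583 0.2994 0.02 0"}}

```text
clock: 39.45
eef_pos: [533.7, -209.1, 316.6]
tcp_rot: [-3.141, 0.0, 0.254]
contact_force: [1.0, 1.1, 0.1]
opening: 0.501
```

Run:
```python
from h import *
st();f=snap('wrist','aa_wrist',k=1);look(['catch_grip'],'wrist')
go(533.5,-210.5,218,.2526)
```

```text
t 39.45 pos [ 533.7 -209.1  316.6] rot [-3.141  0.     0.254] F [1.  1.1 0.1] op 0.501 q [-0.38  0.37  1.82  0.    0.95  0.94]
catch_grip [([532.3, -213.2, 44.2], 0.72)]
shift [-0.0006  0.0012  0.0988] twist [-0.0001 -0.      0.0006] rows 2.4
```

View pics/aa_wrist.png

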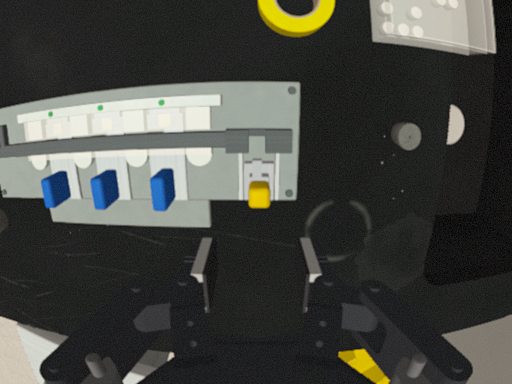

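>>> {"fn": "apply_moves", "kwargs": {"motion": "0 0 0.0015 0.04 0;0 0 0.0015 0.07 0;0 0 0.0015 0.09 0;0 0 0.0015 0.098 0;0 0 0.0015 0.098 0;-1 0 0.0015 0.098 0;-1 0 0.0015 0.098 0;-1 0 0.0015 0.098 0;-1 0 0.0015 0.098 0;-1 0 0.0015 0.098 0;-1 0 0.0015 0.098 0;-1 0.004 0.0015 0.098 0;-1 0.008 0.0015 0.098 0;-1 0.012 0.0015 0.098 0;-1 0.016 0.0015 0.098 0;-1 0.019 0.0015 0.098 0;-1 0.021 0.0015 0.098 0;-1 0.022 0.0015 0.098 0;-1 0.022 0.0015 0.098 0;-1 0.022 0.0015 0.098 0", "squeeze": 60}}

```text
clock: 41.22
eef_pos: [554.7, -206.5, 220.2]
tcp_rot: [-3.142, 0.001, 0.253]
contact_force: [-6.7, 1.2, 10.5]
opening: 0.188
```

Run:
```python
from h import *
st();f=snap('wrist','ab_wrist',k=1);look(['catch_grip'],'wrist')
```

```text
t 41.22 pos [ 554.7 -206.5  220.2] rot [-3.142e+00  1.000e-03  2.530e-01] F [-6.7  1.2 10.5] op 0.188 q [-0.36  0.53  1.83 -0.    0.78  0.96]
catch_grip [([552.2, -204.7, 48.0], 0.56)]
```

View pics/ab_wrist.png

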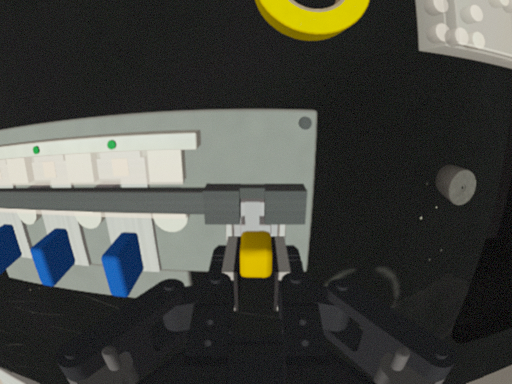

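The tongue is in the notch. A small extra push to confirm the stop, then release.

>>> {"fn": "apply_moves", "kwargs": {"motion": "-1 0.0015 0 0 0;-1 0.003 0 0 0;-1 0.003 0 0 0;-1 0.003 0 0 0"}}

```text
clock: 41.65
eef_pos: [555.9, -206.4, 220.1]
tcp_rot: [-3.141, 0.006, 0.254]
contact_force: [-16.9, -5.5, 17.1]
opening: 0.19
```

>>> {"fn": "apply_moves", "kwargs": {"motion": "-1 -0.002 0 0 0;0 -0.002 0 0 0;0 -0.002 0 0 0;0 -0.002 0 0 0;0 -0.002 0 -0.03 0;0 -0.002 0 -0.07 0;0 -0.002 0 -0.11 0;0 -0.002 0 -0.15 0;0 -0.002 0 -0.17 0;0 -0.002 0 -0.17 0;0 -0.002 0 -0.17 0"}}

```text
clock: 42.57
eef_pos: [556.8, -206.2, 390.3]
tcp_rot: [3.139, -0.003, 0.253]
contact_force: [0.1, -0.8, 0.4]
opening: 0.498
```

Run:
```python
from h import *
st();f=snap('wrist','ac_wrist',k=1.5);grab_frame('side');grab_frame('scene')
for cam in('wrist','side','scene'): look(['main_handle_grip','catch_grip','blade_0'],cam)
look(['marker','petri_0','stopper_0'],'side')
```

```text
t 42.57 pos [ 556.8 -206.2  390.3] rot [ 3.139e+00 -3.000e-03  2.530e-01] F [ 0.1 -0.8  0.4] op 0.498 q [-0.36  0.32  1.72 -0.    1.1   0.96]
main_handle_grip [([518.9, 92.8, 52.3], 0.92)]
catch_grip [([555.9, -205.3, 45.5], 0.93), ([503.8, 0.5, 13.1], 0.6)]
blade_0 [([540.3, -124.3, 8.1], 0.89), ([521.7, -60.0, 6.5], 0.83), ([505.4, -0.8, 8.8], 0.71)]
main_handle_grip [([514.8, 98.1, 51.4], 0.56), ([387.7, 129.2, -4.1], 0.48)]
catch_grip [([555.3, -206.7, 50.0], 0.44), ([593.8, 325.3, 2.1], 0.4)]
blade_0 [([504.3, 3.2, 9.7], 0.64), ([495.6, -63.1, 32.5], 0.61), ([520.2, -57.5, 6.6], 0.44), ([539.2, -117.3, 10.5], 0.42)]
main_handle_grip [([511.1, 94.4, 47.2], 0.89)]
catch_grip [([553.9, -205.2, 48.9], 0.67)]
blade_0 [([526.9, -63.3, 6.9], 0.61), ([503.3, -2.0, 7.4], 0.57), ([536.8, -117.7, 5.9], 0.55), ([538.8, -122.1, 10.3], 0.17)]
marker [([592.8, 325.5, 3.0], 0.72)]
petri_0 [([513.3, 98.4, 52.7], 0.63), ([647.0, 182.5, -4.7], 0.57)]
stopper_0 [([385.6, 132.3, -3.2], 0.62), ([617.3, -340.9, -1.3], 0.41)]
```

View pics/ac_wrist.png

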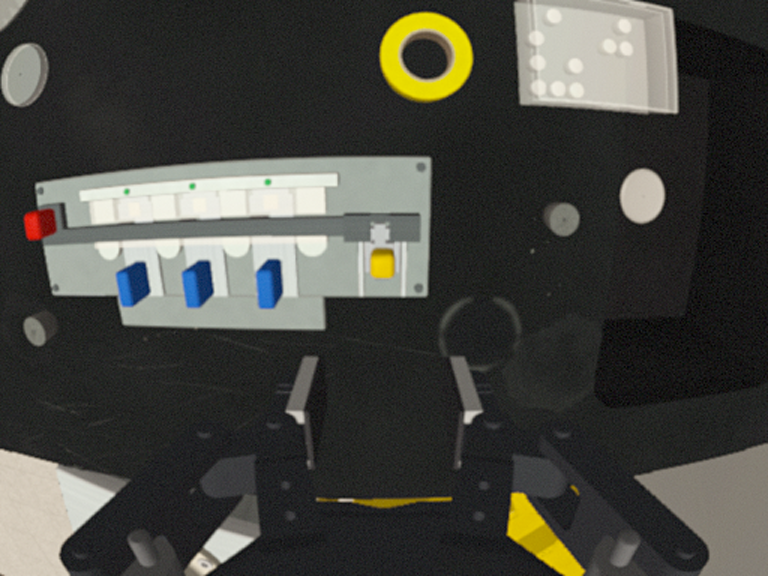

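The three blades are home at px (132,285), (197,283) and (268,283). The bar is back to its starting position and the catch tongue is in the notch at px (380,235). The bystanders haven't moved and the arm is clear, so I'm handing in.

Run:
```python
from h import *
print(r.sign_off()); st()
```

```text
the job is handed in; nothing more can be done
None
the job is handed in; nothing more can be done
```

I loaded all three blades, one per slot, shut the main handle over them and pushed the catch back in. I handed the job in at about 43 s of robot time; the hand-in gives no verdict.

- **Blades:** All three rear edges lay on the step line at the mouth, which is where a fully home blade ends. The last camera readings put the origins within about 6 mm of the slot points; two of those readings were 5 to 6 mm off in the scene view. The wrist and side views agreed to about 5 mm or better.
- **Main handle and catch:** I pushed each onto its stop, and the contact force rose to about 23 N on the handle and 18 N on the catch. In the last picture the handle looked back at its starting place and the catch tongue stood in the bar's notch.
- **Forces:** While I seated the second blade it pressed on the slot floor with about 43 N, read at the wrist. I eased it off before letting go. The wrist limit is 120 N. I read this as blade contact, not the arm or gripper body, so the 40 N limit should not apply.
- **Bystanders:** The marker, petri dish and both stoppers were within about 5 mm of their first readings.
- **Disagreements:** The networks sometimes reported wrong objects at lower confidence, for example the handle as a petri dish. I passed those over after comparing with the pictures.
- **Disturbances:** I saw no knocked blade and no slackened grip during the run.

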